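# Unclamp, invert and load specimen jars on a shaker

### The arm

A 6-joint arm with a two-finger parallel gripper is mounted at the origin on the work surface. World frame = base frame: x ahead of the robot, y to its left, z up, the work surface at z = 0. Lengths are in m, angles in rad, forces in N, time in s.
With the tool pointing down it reaches from about 0.25 to 0.8 m from the base axis. Payload 3.9 kg.
Tool frame: the origin (TCP) lies on the centre line of the jaws, within the pads' length; the fingertips stand ahead of it and the grasp point (between the pads) lies 2 mm behind it (env.tips_ahead is the z of the fingertips in the tool frame, in m); z points along the fingers, y is the direction in which the jaws open and shut (so a half turn about z gives the same grasp; the last joint's range is limited). The gripper opens to 85 mm and grips with 20 to 120 N. Pads are 22 mm wide; open, the fingers measure 114 mm over their backs; the gripper's body (76 mm by 85 mm) begins 54 mm behind the grasp point. The pads swing forward as they close: fully open they stand 13 mm farther back than shut.
Start: joints at [1.108, 0.26, -0.138, 1.173, 0, 1.571], TCP at [0.234, 0.47, 0.248] pointing down, gripper open.
Joint ranges: [-2.78, 2.78], [-0.83, 1.72], [-1.28, 1.37], [-1.9, 2.12], [-1.57, 1.48], [-3.14, 3.14]. Speed limits (rad/s): [2.57, 2.57, 3.14, 3.14, 3.14, 3.14].

### API

Orientations are given as a unit quaternion [x, y, z, w].
In Python, from station import env gives the robot as it stands.
- The arm moves only by the shell command python3 -m jog 'ROWS'. ROWS is JSON, a list of rows, each a list of 3 entries, a list of its own where there are three numbers: the closure in counts, from 0 (fully open) to 255 (shut), then the shift along the tool's x, y, z in mm, then the turn, a rotation vector about the tool's x, y, z in degrees. A call has exactly 10 rows; each row shifts and turns the pose as measured when the row begins, along the tool's axes as they then stand; what a row does not reach is not made up. A row lasts 1/10 s, in which the tool goes at most 50 mm and 8.59 degrees, less where a joint would pass 70% of its speed; a pose out of reach is approached as far as the arm can. A call is refused whole if a number of a shift passes 50 or a number of a turn 8.59, either way. A call with a gripper value outside its range is refused whole. The fingers move at their own pace and stop on an object; the grip force is fixed at half the most. Time passes only in rows, so rows that do not move let the fingers close, or fill a call up. It gives the time, the measured TCP pose, the force and the opening at its end, in the units of the state.
- env.read_state(): the state, without advancing time (a new reading comes with each control period).
- env.snapshot(name): name is "scene" or "top"; returns the picture (400x640x3 uint8, blue, green, red); there is no depth.
- env.camera_params(name): a dict with "mtx" (3x3 intrinsics, pixels), "pose" (4x4, takes a point from camera to world coordinates). Camera axes: x right, y up, looking along -z (the intrinsics and any distortion apply to the point x, -y, -z); pixel columns grow to the right and rows downward; lengths in m; the calibration is good to about 2 mm. A picture is of the moment at which its call begins. camera_params takes no time and is no camera call.
- env.hand_in(): hands the job in, once; it reports no verdict.
The state is a dict: "clock": time; "q": joint angles; "dq": joint speeds; "tau": joint torques, N m; "eef_pos": TCP position; "ee_rot": TCP orientation; "contact_force": force on the tool from outside, world axes, zero at the start; "ft_torque": the same for the moment, N m; "grip_width": opening from 0.0 (shut) to 1.0 (fully open).
Only numpy, scipy, OpenCV 4.12 (cv2) and the standard library are available. Lean on these libraries where they do the work, as an engineer would, in place of code of your own. Each camera call takes 0.05 s, during which the arm holds its last target. There are 200 camera calls.

### The job

Lift the cover plate off the two dowels of the jar carrier, straight up and level without forcing it, and lay it flat, handle up, lengthwise on the cloth mat. Then, working from the robot's left to its right, take each specimen jar in the carrier, turn it over in the air to mix it, until its stopper points well downward, and stand it gently upright on the shaker's deck; the glass is thin, so hold a jar with a light grip of at most 25 N and never bump or drop it on the shaker. When all the jars stand on the deck, press the shaker's start button fully; leave the other things on the bench where they are.

Things in the scene. Friction and masses are not known exactly. Their poses are not given: they have to be found in the camera images.
- carrier: Grey jar carrier fixed to the bench: base plate 160 x 440 x 12 mm (x, y, z) with an upright round aluminium column (26 mm diameter) 200 mm either side of its middle along its y axis; each column has a shoulder 92 mm above the carrier's underside, and above it a 10 mm dowel, 22 mm tall. The jars stand on the base plate, about 90 mm apart, in a row along y between the columns, under the cover. Origin: centre of its underside; z up.
- cover_handle (a point): Grip block in the middle of the cover plate: black, 50 mm long (x), 22 mm thick (y), rising from 10 to 46 mm above the plate's underside. This point: in its middle, 30 mm above the plate's underside. Axes: the plate's own, y along its length, z up.
- cover_end (a point): Middle of the top of the loose aluminium cover plate (70 x 435 x 10 mm in x, y, z; 0.35 kg) at its left end, 210 mm from its centre. It rests on the two column shoulders, the 10 mm dowels through its two 11.5 mm holes (200 mm either side of its centre along y): it must rise 22 mm, level, to come free.
- mat_top (a point): Grey cloth mat fixed flat on the bench beside the carrier on the robot's side, 110 x 440 x 4 mm (x, y, z), its length along its y axis. This point: centre of its top.
- shaker: Low white shaker fixed on the bench, 300 x 360 mm (x, y). On its far side (its +x) a flat black rubber deck; on the near side (its -x) a control strip 48 mm high with a small display and the start button. Origin: centre of its underside; z up. It does not really run.
- deck (a point): Centre of the top of the shaker's deck, 60 mm above the bench; the flat deck is 200 x 350 mm (x, y) about this point. Axes as the shaker's.
- start_top (a point): Centre of the top of the start button: white round cap 28 mm across in a black housing on the shaker's control strip; pressed straight down.
- start (a joint): Travel of the start button: 0 up, 0.006 m fully down (5 N, sprung); it comes up again when let go.
- jar1_mid (a point): Stoppered amber-glass specimen jar, place 1 of 3: leftmost (largest y) in the carrier as seen by the robot; may be absent. Upright cylinder 52 mm across and 50 mm tall, with a narrower neck and grey-black stopper above it (28 mm across), 72 mm in all, about 0.13 kg, bottom-heavy. This point: on its axis, 34 mm above its underside; z axis from base to stopper.
- jar2_mid (a point): Stoppered amber-glass specimen jar, place 2 of 3: in the middle in the carrier as seen by the robot; may be absent. Upright cylinder 52 mm across and 50 mm tall, with a narrower neck and grey-black stopper above it (28 mm across), 72 mm in all, about 0.13 kg, bottom-heavy. This point: on its axis, 34 mm above its underside; z axis from base to stopper.
- jar3_mid (a point): Stoppered amber-glass specimen jar, place 3 of 3: rightmost (smallest y) in the carrier as seen by the robot; may be absent. Upright cylinder 52 mm across and 50 mm tall, with a narrower neck and grey-black stopper above it (28 mm across), 72 mm in all, about 0.13 kg, bottom-heavy. This point: on its axis, 34 mm above its underside; z axis from base to stopper.
- reagent: Bystander: white plastic bottle, 60 mm across, 120 mm tall, origin at its base.
- timer: Bystander: white timer 46 x 46 x 20 mm, origin at its base.
- dish: Bystander: shallow glass dish 84 mm across, 16 mm tall.
- weight: Bystander: steel weight 28 mm across, 30 mm tall, standing between carrier and shaker.

How it is judged:
On the way, in this order (a step that is already met when the one before it is completed fails the run):
1. the cover lies flat on the mat, let go (x of cover_handle in the frame of mat_top between -0.04 and 0.04 m and y of cover_handle in the frame of mat_top between -0.06 and 0.06 m and z of cover_handle in the frame of mat_top between 0.022 and 0.038 m and angle between cover_handle's own z axis and vertical below 0.08 rad and angle between the y axis of cover_handle and the y axis of mat_top, either way round below 0.26 rad and linear speed of cover below 0.02 m/s and contact force between the fingers and cover below 0.1 N), for 0.3 s.
2. jar1 is upside down in the air (its axis at least 126 degrees from upright, its middle 120 mm above the bench) (angle between jar1_mid's own z axis and vertical above 2.2 rad and height (world z) of jar1_mid above 0.12 m), for 0.3 s.
3. jar2 is upside down in the air (its axis at least 126 degrees from upright, its middle 120 mm above the bench) (angle between jar2_mid's own z axis and vertical above 2.2 rad and height (world z) of jar2_mid above 0.12 m), for 0.3 s.
4. jar3 is upside down in the air (its axis at least 126 degrees from upright, its middle 120 mm above the bench) (angle between jar3_mid's own z axis and vertical above 2.2 rad and height (world z) of jar3_mid above 0.12 m), for 0.3 s.
5. start button pressed at least 4.5 mm with all the jars standing on the deck (value of joint start above 0.0045 m and x of jar1_mid in the frame of deck between -0.09 and 0.09 m and y of jar1_mid in the frame of deck between -0.165 and 0.165 m and z of jar1_mid in the frame of deck between 0.028 and 0.04 m and angle between each of jar1_mid, jar2_mid, jar3_mid's own z axis and vertical below 0.08 rad and x of jar2_mid in the frame of deck between -0.09 and 0.09 m and y of jar2_mid in the frame of deck between -0.165 and 0.165 m and z of jar2_mid in the frame of deck between 0.028 and 0.04 m and x of jar3_mid in the frame of deck between -0.09 and 0.09 m and y of jar3_mid in the frame of deck between -0.165 and 0.165 m and z of jar3_mid in the frame of deck between 0.028 and 0.04 m), for 0.05 s.
At the end, for the whole second after the job is handed in: The cover lies flat on the mat (within 40 mm across and 60 mm along, 15 degrees), every jar present stands upright wholly on the deck at rest, and the start button is up again (x of cover_handle in the frame of mat_top between -0.04 and 0.04 m and y of cover_handle in the frame of mat_top between -0.06 and 0.06 m and z of cover_handle in the frame of mat_top between 0.022 and 0.038 m and angle between each of cover_handle, jar1_mid, jar2_mid, jar3_mid's own z axis and vertical below 0.08 rad and angle between the y axis of cover_handle and the y axis of mat_top, either way round below 0.26 rad and linear speed of each of cover, jar1, jar2, jar3 below 0.02 m/s and value of joint start below 0.002 m and x of jar1_mid in the frame of deck between -0.09 and 0.09 m and y of jar1_mid in the frame of deck between -0.165 and 0.165 m and z of jar1_mid in the frame of deck between 0.028 and 0.04 m and x of jar2_mid in the frame of deck between -0.09 and 0.09 m and y of jar2_mid in the frame of deck between -0.165 and 0.165 m and z of jar2_mid in the frame of deck between 0.028 and 0.04 m and x of jar3_mid in the frame of deck between -0.09 and 0.09 m and y of jar3_mid in the frame of deck between -0.165 and 0.165 m and z of jar3_mid in the frame of deck between 0.028 and 0.04 m); the robot touches nothing.
It fails at once if the cover is tilted more than 10 degrees (angle between cover_handle's own z axis and vertical above 0.175 rad).
It fails at once if the cover is forced against the carrier with more than 40 N (contact force between cover and carrier above 40 N).
It fails at once if a jar is gripped with more than 40 N on each finger (80 N in all) (contact force between the fingers and jar1 above 80 N or contact force between the fingers and jar2 above 80 N or contact force between the fingers and jar3 above 80 N).
It fails at once if a jar is set on the shaker with more than 35 N (contact force between any of jar1, jar2, jar3 and shaker above 35 N).
It fails at once if one of the bystanders is moved more than 30 mm (distance of any of reagent, timer, dish, weight from where it was at the start of the episode above 0.03 m).
Of jar1, jar2, jar3 only 2 to 3 are there at a start; the rules pass over those that are not, and their reading is None.
At some moment in a run one of jar1, jar2, jar3 may be knocked a few centimetres aside while the robot is not near it.
It also fails if it takes over 210 s, if anything falls off the work surface, if the arm or the gripper's body presses on something with over 40 N, if the wrist force passes 120 N, or if a joint passes its speed limit or range.

## Working session

There is one attempt and no reset: what is moved stays moved. The work goes in short steps, Python scripts to look and compute and a shell command to move; the robot and the scene stay as the last step left them, time stands still between calls to the robot, and variables do not carry over. Pictures are saved under pics/ and viewed, about 12 in all and at most 16, crops included, and the job is handed in when it is done.

```bash
ls; mkdir -p pics; cat > h.py <<'E'
import numpy as np,cv2
from station import env
from scipy.spatial.transform import Rotation as R
def snap(n,f): 
    im=env.snapshot(n); cv2.imwrite('pics/'+f,im); return im
def ray(n,u,v,z):
    c=env.camera_params(n);K=np.array(c['mtx']);P=np.array(c['pose'])
    d=np.linalg.inv(K)@[u,v,1]; d=P[:3,:3]@(d*[1,-1,-1]); o=P[:3,3]
    return o+d*(z-o[2])/d[2]
def proj(n,p):
    c=env.camera_params(n);K=np.array(c['mtx']);P=np.array(c['pose'])
    q=P[:3,:3].T@(np.array(p)-P[:3,3]); q=K@(q*[1,-1,-1]); return q[:2]/q[2]
def st():
    s=env.read_state(); print(s['clock'],np.round(s['eef_pos'],4),'F',np.round(s['contact_force'],1),s['grip_width']); print(np.round(R.from_quat(s['ee_rot']).as_matrix(),3).tolist(),np.round(s['q'],2)); return s
E
python3 - <<'E'
from h import *
snap('scene','s0.png');snap('top','t0.png');st();print(env.tips_ahead)
for n in('scene','top'):print(env.camera_params(n))
E
```

```text
pics
0.1 [0.2341 0.4693 0.2475] F [ 0.2  0.3 -0.1] 0.9997426815739845
[[-0.895, 0.446, -0.001], [0.446, 0.895, -0.002], [0.0, -0.002, -1.0]] [ 1.11  0.26 -0.14  1.17  0.    1.57]
0.017
{'mtx': array([[497.22832751,   0.        , 328.39460667],
       [  0.        , 497.22832751, 199.86188243],
       [  0.        ,   0.        ,   1.        ]]), 'pose': array([[-0.35852965, -0.50630594,  0.78428998,  1.81548901],
       [ 0.93335889, -0.17889268,  0.311189  ,  0.54913525],
       [-0.01725311,  0.84359451,  0.53670348,  0.95294361],
       [ 0.        ,  0.        ,  0.        ,  1.        ]])}
{'mtx': array([[364.5997646 ,   0.        , 327.2485264 ],
       [  0.        , 364.5997646 , 193.24885467],
       [  0.        ,   0.        ,   1.        ]]), 'pose': array([[ 0.00940225,  0.99515777, -0.09783975,  0.5081144 ],
       [-0.99989539,  0.00828108, -0.01185902,  0.04852049],
       [-0.01099138,  0.09794101,  0.99513152,  1.00150881],
       [ 0.        ,  0.        ,  0.        ,  1.        ]])}
```

View pics/s0.png

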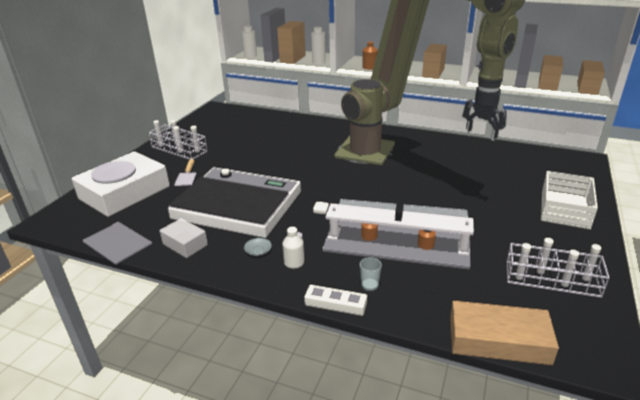

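View pics/t0.png

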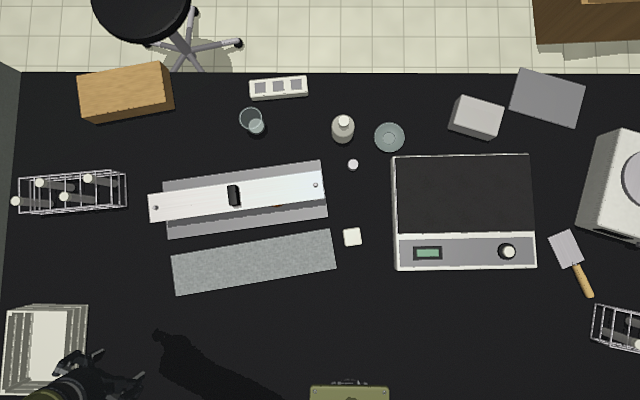

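Top view: the cover on the carrier runs from (150,208) to (325,182) with its handle at (234,195). The mat's centre is about (253,262), the deck about (465,195) and the start button (507,251). In the scene view, jars show at (370,231) and (428,238), so these are places 3 and 1. Next I'll zoom in to measure.

```bash
python3 - <<'E'
from h import *
t=cv2.imread('pics/t0.png');s=cv2.imread('pics/s0.png')
a=cv2.resize(t[150:300,140:345],None,fx=3.9,fy=3.9,interpolation=cv2.INTER_CUBIC)
cv2.imwrite('pics/c1.png',a)
b=cv2.resize(s[190:270,310:480],None,fx=4.7,fy=4.7,interpolation=cv2.INTER_CUBIC)
cv2.imwrite('pics/c2.png',b)
d1=ray('top',156,208,.114);d2=ray('top',316,185,.114);print('dowels',d1,d2,np.linalg.norm(d1-d2),(d1+d2)/2,np.degrees(np.arctan2(*(d1-d2)[:2])))
print('handle',ray('top',234,193,.138))
print('button',ray('top',509,251,.055),'deck corners',[ray('top',*p,.06).round(3) for p in((394,156),(529,154),(535,232),(398,234))])
m=[ray('top',*p,.004) for p in((171,256),(331,229),(336,268),(177,295))];print('mat',np.round(m,3),np.mean(m,0))
for n,p in(('weight',(353,164)),('timer',(352,237)),('bottle',(343,124))):print(n,ray('top',*p,.02))
print('jars scene',ray('scene',370,231,.04),ray('scene',428,238,.04))
E
```

```text
dowels [0.55558337 0.478165   0.114     ] [0.61546967 0.08687478 0.114     ] 0.39584643715131906 [0.58552652 0.28251989 0.114     ] -8.70149959472093
handle [0.59175788 0.28139402 0.138     ]
button [ 0.45678721 -0.40594978  0.055     ] deck corners [array([ 0.7  , -0.114,  0.06 ]), array([ 0.708, -0.465,  0.06 ]), array([ 0.506, -0.471,  0.06 ]), array([ 0.497, -0.122,  0.06 ])]
mat [[0.431 0.483 0.004]
 [0.508 0.049 0.004]
 [0.404 0.035 0.004]
 [0.328 0.462 0.004]] [0.41798351 0.25726438 0.004     ]
weight [ 0.68527079 -0.00919352  0.02      ]
timer [ 0.48771856 -0.00701576  0.02      ]
bottle [0.79669621 0.01861754 0.02      ]
jars scene [0.60654902 0.20636162 0.04      ] [0.58194415 0.38235959 0.04      ]
```

View pics/c1.png

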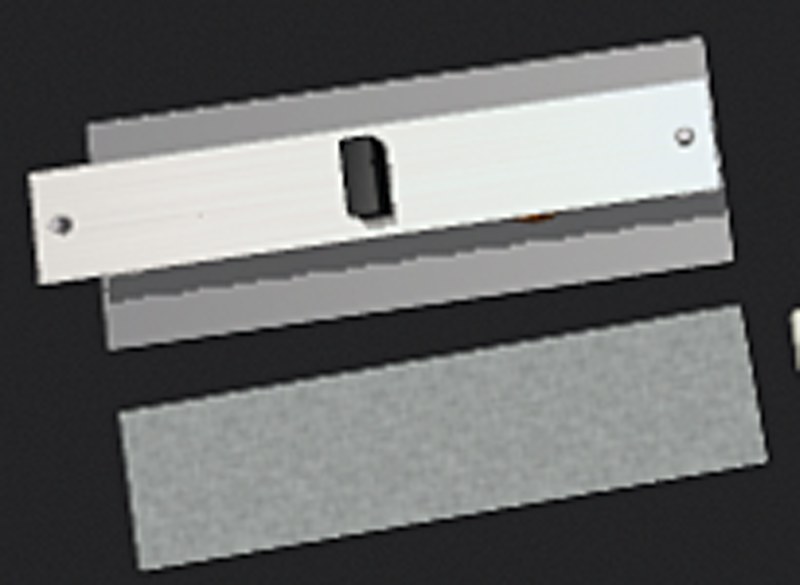

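View pics/c2.png

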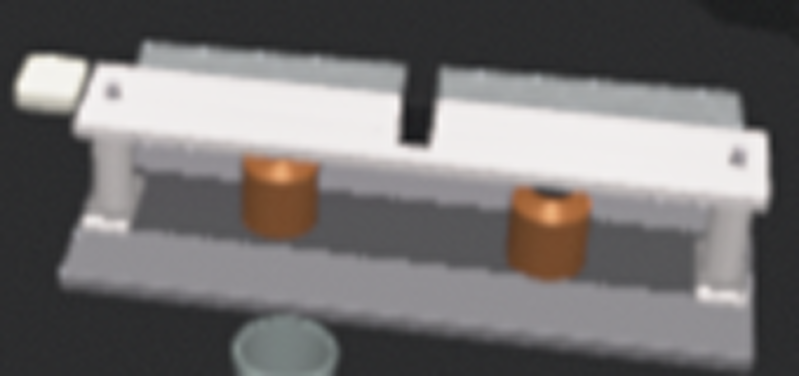

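The crops confirm two jars, at places 1 and 3, with place 2 empty. The dowels are at c1 (62,225) and (685,136), and the top of the handle is about (360,173). Moving above the handle now.

```bash
cat >> h.py <<'E'
def plan(pos,yaw=None):
    """tool-frame rotvec (deg) to point down with jaw yaw (deg); then shift (mm) in the tool frame after that turn, and in the present frame"""
    s=st(); M=R.from_quat(s['ee_rot'])
    d=(np.array(pos)-s['eef_pos'])*1e3
    if yaw is not None:
        a=np.radians(yaw);c,n=np.cos(a),np.sin(a)
        G=R.from_matrix(np.array([[-c,-n,0],[-n,c,0],[0,0,-1]]).T)
        print('turn',(M.inv()*G).as_rotvec(degrees=True).round(2)); print('shift after turn',(G.inv().apply(d)).round(1))
    print('shift now',M.inv().apply(d).round(1))
E
python3 -m jog '[[0,[0,0,0],[0,0,-7]],[0,[0,0,0],[0,0,-7]],[0,[0,0,0],[0,0,-7]],[0,[0,0,0],[0,0,-7]],[0,[0,0,0],[0,0,-7]],[0,[0,0,0],[0,0,0]],[0,[0,0,0],[0,0,0]],[0,[0,0,0],[0,0,0]],[0,[0,0,0],[0,0,0]],[0,[0,0,0],[0,0,0]]]'
python3 -c "
from h import *
plan([.587,.284,.20],8.7)"
```

```text
clock: 1.1
eef_pos: [0.2328, 0.4666, 0.2437]
ee_rot: [-0.083, 0.997, -0.005, -0.003]
contact_force: [0.1, 0.2, 0.3]
grip_width: 1.002
1.1 [0.2328 0.4666 0.2437] F [0.1 0.2 0.3] 1.0021504546283688
[[-0.986, -0.165, -0.005], [-0.165, 0.986, -0.01], [0.006, -0.009, -1.0]] [ 1.11  0.26 -0.15  1.17  0.    0.94]
turn [-0.5  -0.36  0.79]
shift after turn [-322.5 -234.1   43.7]
shift now [-319.5 -238.1   43.7]
```

```bash

python3 -m jog '[[0,[-40,-29,3],[0,0,0]],[0,[-40,-29,3],[0,0,0]],[0,[-40,-29,3],[0,0,0]],[0,[-40,-29,3],[0,0,0]],[0,[-40,-29,3],[0,0,0]],[0,[-40,-29,3],[0,0,0]],[0,[-40,-29,3],[0,0,0]],[0,[-30,-20,2],[-0.5,-0.4,0.8]],[0,[0,0,0],[0,0,0]],[0,[0,0,0],[0,0,0]]]'
python3 -c "
from h import *
plan([.587,.284,.16],8.7)"
```

```text
clock: 2.1
eef_pos: [0.585, 0.2964, 0.219]
ee_rot: [-0.076, 0.997, 0.003, 0.002]
contact_force: [-0.4, -0.1, -0.3]
grip_width: 1.003
2.1 [0.585  0.2964 0.219 ] F [-0.4 -0.1 -0.3] 1.002679771873995
[[-0.988, -0.151, 0.003], [-0.151, 0.988, 0.005], [-0.004, 0.005, -1.0]] [0.47 0.5  0.15 1.22 0.   0.32]
turn [0.27 0.22 0.  ]
shift after turn [ -0.1 -12.5  59. ]
shift now [  0.1 -12.8  59. ]
```

```bash

python3 -m jog '[[0,[0,-12.5,25],[0.3,0.2,0]],[0,[0,0,25],[0,0,0]],[0,[0,0,20],[0,0,0]],[0,[0,0,15],[0,0,0]],[0,[0,0,8],[0,0,0]],[60,[0,0,0],[0,0,0]],[120,[0,0,0],[0,0,0]],[120,[0,0,0],[0,0,0]],[120,[0,0,0],[0,0,0]],[120,[0,0,0],[0,0,0]]]'
python3 -c "
from h import *
snap('scene','s1.png');
im=cv2.imread('pics/s1.png');cv2.imwrite('pics/s1c.png',cv2.resize(im[150:270,310:480],None,fx=4.7,fy=4.7,interpolation=2))
plan([.587,.284,.124],8.7)"
```

```text
clock: 3.1
eef_pos: [0.5818, 0.2907, 0.1289]
ee_rot: [-0.08, 0.997, 0.002, 0.002]
contact_force: [0.2, -0.4, 0.6]
grip_width: 0.528
3.15 [0.5819 0.2907 0.1289] F [0.2 0.2 0.1] 0.5301541056163969
[[-0.987, -0.16, 0.005], [-0.16, 0.987, 0.003], [-0.005, 0.003, -1.0]] [ 0.46  0.53 -0.02  1.01  0.    0.3 ]
turn [0.16 0.29 0.51]
shift after turn [-4.  -7.4  4.9]
shift now [-3.9 -7.4  4.9]
```

View pics/s1c.png

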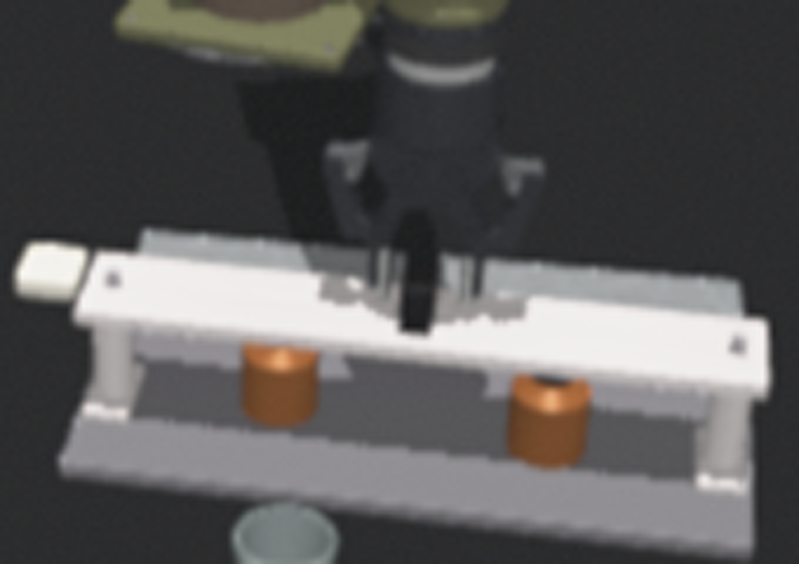

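The fingers straddle the handle (crop columns about 382 and 472, handle at 418), so the tool sits about 6–7 mm too far towards +y. That agrees with the plan's 7.4 mm shift. I'll correct it and close gradually.

```bash

python3 -m jog '[[120,[-4,-7.4,4],[0.2,0.3,0.5]],[120,[0,0,-0.3],[0,0,0]],[120,[0,0,-0.3],[0,0,0]],[150,[0,0,-0.3],[0,0,0]],[165,[0,0,-0.3],[0,0,0]],[165,[0,0,-0.3],[0,0,0]],[165,[0,0,-0.3],[0,0,0]],[165,[0,0,-0.3],[0,0,0]],[165,[0,0,-0.3],[0,0,0]],[165,[0,0,-0.3],[0,0,0]]]'
python3 -c "
from h import *
plan([.587,.284,.124],8.7)"
```

```text
clock: 4.15
eef_pos: [0.588, 0.2833, 0.1278]
ee_rot: [-0.075, 0.997, -0.0, 0.0]
contact_force: [-0.4, 0.1, -1.0]
grip_width: 0.356
4.15 [0.588  0.2833 0.1278] F [-0.4  0.1 -1. ] 0.3564061605367325
[[-0.989, -0.15, 0.0], [-0.15, 0.989, -0.001], [-0.0, -0.001, -1.0]] [ 0.45  0.54 -0.01  1.02 -0.    0.3 ]
turn [-0.03  0.   -0.08]
shift after turn [0.9 0.8 3.8]
shift now [0.9 0.8 3.8]
```

```bash

for i in 1; do python3 -m jog '[[165,[0,0,3],[0,0,0]],[174,[0,0,0],[0,0,0]],[174,[0,0,0],[0,0,0]],[174,[0,0,0],[0,0,0]],[174,[0,0,0],[0,0,0]],[179,[0,0,0],[0,0,0]],[179,[0,0,0],[0,0,0]],[179,[0,0,0],[0,0,0]],[179,[0,0,0],[0,0,0]],[179,[0,0,0],[0,0,0]]]'; done
python3 -c "
from h import *
s=st();print(R.from_quat(s['ee_rot']).inv().apply(s['contact_force']))"
python3 -m jog '[[182,[0,0,0],[0,0,0]],[182,[0,0,0],[0,0,0]],[182,[0,0,0],[0,0,0]],[182,[0,0,0],[0,0,0]],[182,[0,0,0],[0,0,0]],[184,[0,0,0],[0,0,0]],[184,[0,0,0],[0,0,0]],[184,[0,0,0],[0,0,0]],[184,[0,0,0],[0,0,0]],[184,[0,0,0],[0,0,0]]]'
python3 -c "
from h import *
s=st();print(R.from_quat(s['ee_rot']).inv().apply(s['contact_force']))"
```

```text
clock: 5.15
eef_pos: [0.588, 0.2855, 0.1249]
ee_rot: [-0.076, 0.997, 0.002, 0.0]
contact_force: [-0.2, 2.5, -1.1]
grip_width: 0.297
5.15 [0.588  0.2855 0.1249] F [-0.2  2.5 -1.1] 0.29732378759665484
[[-0.988, -0.151, 0.0], [-0.151, 0.988, 0.003], [-0.001, 0.003, -1.0]] [ 0.45  0.54 -0.02  1.01  0.    0.3 ]
[-0.16742047  2.47792008  1.11447656]
clock: 6.15
eef_pos: [0.5879, 0.2863, 0.125]
ee_rot: [-0.076, 0.997, 0.002, 0.0]
contact_force: [-1.7, 3.5, 0.7]
grip_width: 0.277
6.15 [0.5879 0.2863 0.125 ] F [-1.7  3.5  0.7] 0.27685239872893797
[[-0.988, -0.152, 0.0], [-0.152, 0.988, 0.005], [-0.001, 0.005, -1.0]] [ 0.45  0.54 -0.02  1.01  0.    0.3 ]
[ 1.19935857  3.69330164 -0.64340942]
```

```bash

python3 -m jog '[[184,[0,1,0],[0,0,0]],[184,[0,0,0],[0,0,0]],[186,[0,0,0],[0,0,0]],[186,[0,0,0],[0,0,0]],[188,[0,0,0],[0,0,0]],[188,[0,0,0],[0,0,0]],[190,[0,0,0],[0,0,0]],[190,[0,0,0],[0,0,0]],[190,[0,0,0],[0,0,0]],[190,[0,0,0],[0,0,0]]]'
python3 -c "
from h import *
s=st();print(R.from_quat(s['ee_rot']).inv().apply(s['contact_force']))"
python3 -m jog '[[192,[0,0,0],[0,0,0]],[192,[0,0,0],[0,0,0]],[194,[0,0,0],[0,0,0]],[194,[0,0,0],[0,0,0]],[196,[0,0,0],[0,0,0]],[196,[0,0,0],[0,0,0]],[198,[0,0,0],[0,0,0]],[198,[0,0,0],[0,0,0]],[198,[0,0,0],[0,0,0]],[198,[0,0,0],[0,0,0]]]'
python3 -c "
from h import *
s=st();print(R.from_quat(s['ee_rot']).inv().apply(s['contact_force']))"
```

```text
clock: 7.15
eef_pos: [0.5877, 0.2872, 0.1251]
ee_rot: [-0.076, 0.997, 0.002, 0.0]
contact_force: [-1.9, 3.5, -0.3]
grip_width: 0.259
7.15 [0.5877 0.2872 0.1251] F [-1.9  3.5 -0.3] 0.25861629691245297
[[-0.988, -0.152, 0.001], [-0.152, 0.988, 0.004], [-0.001, 0.004, -1.0]] [ 0.45  0.55 -0.02  1.01  0.    0.3 ]
[1.29783575 3.74597736 0.35598539]
clock: 8.15
eef_pos: [0.5877, 0.2872, 0.1252]
ee_rot: [-0.076, 0.997, 0.002, 0.0]
contact_force: [-1.2, 3.2, 1.0]
grip_width: 0.246
8.15 [0.5877 0.2872 0.1252] F [-1.2  3.2  1. ] 0.24624710030730892
[[-0.988, -0.151, 0.001], [-0.151, 0.988, 0.004], [-0.001, 0.004, -1.0]] [ 0.45  0.55 -0.02  1.01  0.    0.3 ]
[ 0.6799296   3.36525355 -0.96889352]
```

```bash

python3 -m jog '[[205,[0,0,0],[0,0,0]],[215,[0,0,0],[0,0,0]],[225,[0,0,0],[0,0,0]],[225,[0,0,0],[0,0,0]],[225,[0,0,0],[0,0,0]],[225,[0,0,-1],[0,0,0]],[225,[0,0,-2],[0,0,0]],[225,[0,0,-3],[0,0,0]],[225,[0,0,-3],[0,0,0]],[225,[0,0,-3],[0,0,0]]]'
python3 -c "
from h import *
st()"
python3 -m jog '[[225,[0,0,-4],[0,0,0]],[225,[0,0,-4],[0,0,0]],[225,[0,0,-4],[0,0,0]],[225,[0,0,-5],[0,0,0]],[225,[0,0,-5],[0,0,0]],[225,[0,0,-6],[0,0,0]],[225,[0,0,-8],[0,0,0]],[225,[0,0,-8],[0,0,0]],[225,[0,0,-8],[0,0,0]],[225,[0,0,-8],[0,0,0]]]'
python3 -c "
from h import *
m=np.array([.418,.257]);snap('scene','s2.png');snap('top','t2.png');plan([.418,.257,.16],8.7)"
```

```text
clock: 9.15
eef_pos: [0.5875, 0.2872, 0.1342]
ee_rot: [-0.076, 0.997, 0.002, -0.001]
contact_force: [1.8, 5.1, -6.0]
grip_width: 0.248
9.15 [0.5875 0.2872 0.1342] F [ 1.8  5.1 -6. ] 0.2477747554777366
[[-0.988, -0.151, -0.002], [-0.151, 0.988, 0.003], [0.002, 0.003, -1.0]] [0.45 0.54 0.   1.03 0.   0.3 ]
clock: 10.15
eef_pos: [0.586, 0.2819, 0.1997]
ee_rot: [-0.075, 0.997, -0.003, -0.003]
contact_force: [-0.8, 0.0, -3.6]
grip_width: 0.244
10.25 [0.5869 0.2824 0.2008] F [ 0.3  0.6 -3.3] 0.2520510765337405
[[-0.989, -0.149, -0.002], [-0.149, 0.989, -0.005], [0.003, -0.005, -1.0]] [ 0.45  0.5   0.11  1.19 -0.    0.3 ]
turn [-0.29 -0.18 -0.11]
shift after turn [170.8   0.5  40.8]
shift now [170.7   0.3  41.3]
```

View pics/s2.png

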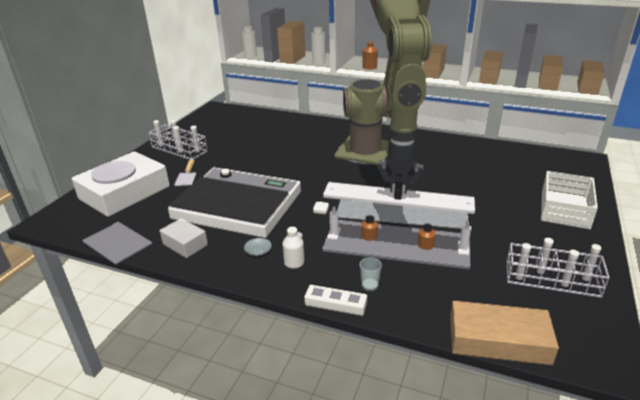

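The cover is off the dowels and level, and jars 1 and 3 are visible at (427,238) and (370,230). I'll carry it over the mat.

```bash

python3 -m jog '[[225,[15,0,0],[0,0,0]],[225,[25,0,0],[0,0,0]],[225,[30,0,0],[0,0,0]],[225,[30,0,0],[0,0,0]],[225,[30,0,0],[-0.2,0,0]],[225,[22,0,0],[0,0,0]],[225,[12,0,0],[0,0,0]],[225,[6,0,0],[0,0,0]],[225,[0,0,0],[0,0,0]],[225,[0,0,0],[0,0,0]]]'
python3 -c "
from h import *
plan([.418,.257,.05],8.7)"
```

```text
clock: 11.25
eef_pos: [0.4147, 0.2564, 0.1997]
ee_rot: [-0.075, 0.997, -0.001, 0.0]
contact_force: [1.1, -0.2, -3.6]
grip_width: 0.252
11.25 [0.4147 0.2564 0.1997] F [ 1.1 -0.2 -3.6] 0.25152932057274346
[[-0.989, -0.149, 0.0], [-0.149, 0.989, -0.001], [0.0, -0.001, -1.0]] [ 0.55  0.22 -0.32  1.03 -0.    0.41]
turn [-0.07 -0.   -0.14]
shift after turn [-3.400e+00  1.000e-01  1.497e+02]
shift now [ -3.4   0.3 149.7]
```

```bash

python3 -m jog '[[225,[-3,0,15],[0,0,0]],[225,[0,0,25],[0,0,0]],[225,[0,0,25],[0,0,0]],[225,[0,0,25],[0,0,0]],[225,[0,0,22],[0,0,0]],[225,[0,0,15],[0,0,0]],[225,[0,0,10],[0,0,0]],[225,[0,0,5],[0,0,0]],[225,[0,0,0],[0,0,0]],[225,[0,0,0],[0,0,0]]]'
python3 -c "
from h import *
plan([.418,.257,.037],8.7)"
```

```text
clock: 12.25
eef_pos: [0.4342, 0.2627, 0.0542]
ee_rot: [-0.072, 0.997, 0.002, 0.008]
contact_force: [-0.4, -0.1, -3.0]
grip_width: 0.248
12.25 [0.4342 0.2627 0.0542] F [-0.4 -0.1 -3. ] 0.24803629401891708
[[-0.989, -0.144, 0.015], [-0.144, 0.99, 0.006], [-0.016, 0.004, -1.0]] [ 0.55  0.39 -0.52  0.65 -0.    0.4 ]
turn [ 0.21  0.92 -0.41]
shift after turn [16.9 -3.2 17.2]
shift now [17.2 -3.4 16.9]
```

```bash

python3 -m jog '[[225,[12,-3,0],[0.2,0.9,-0.4]],[225,[5,0,0],[0,0,0]],[225,[0,0,3],[0,0,0]],[225,[0,0,3],[0,0,0]],[225,[0,0,3],[0,0,0]],[225,[0,0,3],[0,0,0]],[225,[0,0,1.5],[0,0,0]],[225,[0,0,1],[0,0,0]],[225,[0,0,0],[0,0,0]],[225,[0,0,0],[0,0,0]]]'
python3 -c "
from h import *
plan([.418,.257,.037],8.7)"
```

```text
clock: 13.25
eef_pos: [0.4181, 0.258, 0.0407]
ee_rot: [-0.076, 0.997, 0.001, 0.002]
contact_force: [0.0, -0.1, -2.7]
grip_width: 0.252
13.25 [0.4181 0.258  0.0407] F [ 0.  -0.1 -2.7] 0.25210035481808335
[[-0.988, -0.152, 0.004], [-0.152, 0.988, 0.002], [-0.004, 0.002, -1.0]] [ 0.55  0.39 -0.56  0.62  0.    0.4 ]
turn [0.11 0.22 0.04]
shift after turn [ 0.3 -0.9  3.7]
shift now [ 0.3 -0.9  3.7]
```

```bash

python3 -m jog '[[225,[0,0,1.5],[0.1,0.2,0]],[225,[0,0,1],[0,0,0]],[225,[0,0,1],[0,0,0]],[225,[0,0,1],[0,0,0]],[225,[0,0,1],[0,0,0]],[225,[0,0,0.5],[0,0,0]],[225,[0,0,0.5],[0,0,0]],[225,[0,0,0.5],[0,0,0]],[225,[0,0,0],[0,0,0]],[225,[0,0,0],[0,0,0]]]'
python3 -c "
from h import *
plan([.418,.257,.037],8.7)"
```

```text
clock: 14.25
eef_pos: [0.4186, 0.2582, 0.0372]
ee_rot: [-0.076, 0.997, 0.001, 0.001]
contact_force: [-0.7, -0.4, 1.1]
grip_width: 0.247
14.25 [0.4186 0.2582 0.0372] F [-0.7 -0.4  1.1] 0.2469407997947082
[[-0.988, -0.152, 0.002], [-0.152, 0.988, 0.002], [-0.002, 0.001, -1.0]] [ 0.55  0.4  -0.56  0.61  0.    0.4 ]
turn [0.08 0.13 0.04]
shift after turn [ 0.8 -1.1  0.2]
shift now [ 0.8 -1.1  0.2]
```

```bash

python3 -m jog '[[190,[0,0,0],[0,0,0]],[180,[0,0,0],[0,0,0]],[140,[0,0,0],[0,0,0]],[110,[0,0,0],[0,0,0]],[100,[0,0,0],[0,0,0]],[100,[0,0,0],[0,0,0]],[100,[0,0,0],[0,0,0]],[100,[0,0,-10],[0,0,0]],[60,[0,0,-20],[0,0,0]],[0,[0,0,-30],[0,0,0]]]'
python3 -m jog '[[0,[0,0,-40],[0,0,0]],[0,[0,0,-40],[0,0,0]],[0,[0,0,-40],[0,0,0]],[0,[0,0,-40],[0,0,0]],[0,[20,0,-30],[0,0,0]],[0,[40,0,0],[0,0,0]],[0,[40,0,0],[0,0,0]],[0,[40,0,0],[0,0,0]],[0,[0,0,0],[0,0,0]],[0,[0,0,0],[0,0,0]]]'
python3 - <<'E'
from h import *
t=snap('top','t3.png');s=snap('scene','s3.png');st()
a=cv2.resize(t[150:300,140:345],None,fx=2.6,fy=2.6,interpolation=2)
b=cv2.resize(s[190:270,310:480],None,fx=3.135,fy=3.135,interpolation=2)
w=min(a.shape[1],b.shape[1]);cv2.imwrite('pics/c3.png',np.vstack([a[:340,:w],b[:,:w]]))
print(a.shape,b.shape)
E
```

```text
clock: 15.25
eef_pos: [0.417, 0.2572, 0.0962]
ee_rot: [-0.076, 0.997, -0.001, -0.001]
contact_force: [0.5, -0.6, 0.7]
grip_width: 0.912
clock: 16.25
eef_pos: [0.2756, 0.2356, 0.3061]
ee_rot: [-0.076, 0.997, 0.005, 0.007]
contact_force: [0.8, 0.2, 0.5]
grip_width: 1.001
16.35 [0.2763 0.2357 0.3057] F [-0.4 -1.1 -0.1] 1.0008629232639263
[[-0.989, -0.15, 0.011], [-0.15, 0.989, 0.01], [-0.013, 0.008, -1.0]] [ 0.71 -0.05 -0.35  1.26 -0.    0.56]
(390, 533, 3) (251, 533, 3)
```

View pics/c3.png

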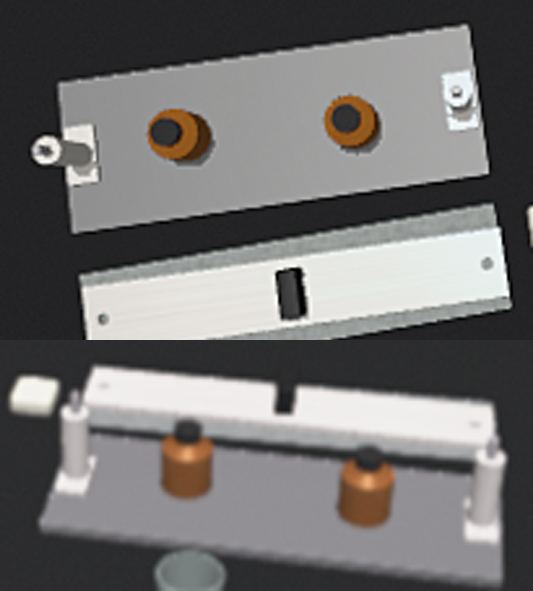

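The cover lies on the mat along its length. The stopper tops are at crop (165,132) and (347,119), which is top-view (203.5,200.8) and (273.5,195.8). I'll check these with blob fits.

```bash
cat >> h.py <<'E'
def jars(z0=.012,n=('top','scene')):
    """fit each jar's base position: orange blob hull centre per view, compared with projected model points"""
    out={}
    for c in n:
        im=env.snapshot(c); hsv=cv2.cvtColor(im,cv2.COLOR_BGR2HSV)
        m=cv2.inRange(hsv,(4,120,60),(20,255,255)); 
        k,l,s,ce=cv2.connectedComponentsWithStats(m)
        for i in range(1,k):
            x,y,w,h,a=s[i]
            if a>40 and (100<x<560) and y>140: print(c,'bbox',x,y,w,h,a,'centre ray z',ray(c,x+w/2,y+h/2,z0+(.045 if c=='top' else .03)).round(4))
E
python3 - <<'E'
from h import *
jars()
print('stoppers',ray('top',203.5,200.8,.084),ray('top',273.5,195.8,.084))
E
```

```text
top bbox 265 187 21 20 223 centre ray z [0.59   0.1945 0.057 ]
top bbox 197 192 24 20 271 centre ray z [0.5755 0.3678 0.057 ]
scene bbox 362 221 16 19 253 centre ray z [0.6067 0.2063 0.042 ]
scene bbox 419 228 16 21 272 centre ray z [0.5882 0.3804 0.042 ]
stoppers [0.57649425 0.37275268 0.084     ] [0.59070198 0.19544382 0.084     ]
```

```bash
cat >> h.py <<'E'
from scipy.optimize import least_squares
def bb(c,x,y,z0):
    a=np.linspace(0,2*np.pi,40)
    P=[proj(c,(x+r*np.cos(t),y+r*np.sin(t),z0+z)) for r,z in((.026,0),(.026,.046),(.022,.052)) for t in a]
    P=np.array(P);return np.r_[P.min(0),P.max(0)]
def fit(boxes,x0,z0):
    f=lambda p:np.concatenate([bb(c,*p,z0)-np.array([b[0],b[1],b[0]+b[2],b[1]+b[3]])+.5 for c,b in boxes])
    r=least_squares(f,x0,loss='soft_l1');print(r.x.round(4),f(r.x).round(1))
E
python3 - <<'E'
from h import *
B={3:[('top',(265,187,21,20)),('scene',(362,221,16,19))],1:[('top',(197,192,24,20)),('scene',(419,228,16,21))]}
for k in B:
    for s in (B[k],B[k][:1],B[k][1:]): fit(s,(.58,.28),.012)
E
```

```text
Traceback (most recent call last):
  File "h.py", line 41, in fit
    r=least_squares(f,x0,loss='soft_l1');print(r.x.round(4),f(r.x).round(1))
  File "h.py", line 40, in <lambda>
    f=lambda p:np.concatenate([bb(c,*p,z0)-np.array([b[0],b[1],b[0]+b[2],b[1]+b[3]])+.5 for c,b in boxes])
                               ~~^^^^^^^^^
  File "h.py", line 37, in bb
    P=[proj(c,(x+r*np.cos(t),y+r*np.sin(t),z0+z)) for r,z in((.026,0),(.026,.046),(.022,.052)) for t in a]
       ~~~~^^^^^^^^^^^^^^^^^^^^^^^^^^^^^^^^^^^^^^
  File "h.py", line 11, in proj
    c=env.camera_params(n);K=np.array(c['mtx']);P=np.array(c['pose'])
ValueError: time passes only in moves, steps and waits
```

```bash
sed -i 's/c=env.camera_params(n);K=np.array(c\[.mtx.\]);P=np.array(c\[.pose.\])/K,P=cam(n)/' h.py
cat >> h.py <<'E'
import functools
@functools.cache
def cam(n):
    c=env.camera_params(n);return np.array(c['mtx']),np.array(c['pose'])
E
python3 - <<'E'
from h import *
B={3:[('top',(265,187,21,20)),('scene',(362,221,16,19))],1:[('top',(197,192,24,20)),('scene',(419,228,16,21))]}
for k in B:
    for s in (B[k],B[k][:1],B[k][1:]): fit(s,(.58,.28),.012)
E
```

```text
[0.5927 0.1993] [-0.9 -0.5  0.3  0.5 -0.8 -2.7  0.2  0.8]
[0.5926 0.1985] [-0.5 -0.5  0.6  0.5]
[0.5955 0.2013] [-0.5 -2.1  0.5  1.4]
[0.5778 0.376 ] [-0.7 -0.4  0.5  0.4 -1.7 -1.3  1.   0.9]
[0.5778 0.3757] [-0.6 -0.4  0.6  0.4]
[0.5778 0.3769] [-1.4 -1.2  1.3  0.9]
```

```bash
python3 -c "
from h import *
plan([.578,.376,.18],33)"
```

```text
16.45 [0.2769 0.2359 0.3052] F [ 0.1  0.6 -0.3] 1.001940238405602
[[-0.989, -0.149, 0.011], [-0.149, 0.989, 0.009], [-0.012, 0.007, -1.0]] [ 0.71 -0.05 -0.35  1.26 -0.    0.56]
turn [  0.27   0.77 -24.43]
shift after turn [-328.9  -46.5  125.2]
shift now [-317.1   92.7  129.7]
```

```bash

python3 -m jog '[[0,[0,0,0],[0,0.4,-8.3]],[0,[0,0,0],[0.2,0.4,-8.3]],[0,[0,0,0],[0,0,-8]],[0,[-48,-6,5],[0,0,0]],[0,[-48,-6,5],[0,0,0]],[0,[-48,-6,10],[0,0,0]],[0,[-48,-6,15],[0,0,0]],[0,[-48,-6,25],[0,0,0]],[0,[-45,-6,25],[0,0,0]],[0,[-40,-6,25],[0,0,0]]]'
python3 -m jog '[[0,[0,0,0],[0,0,0]],[0,[0,0,0],[0,0,0]],[0,[0,0,0],[0,0,0]],[0,[0,0,0],[0,0,0]],[0,[0,0,0],[0,0,0]],[0,[0,0,0],[0,0,0]],[0,[0,0,0],[0,0,0]],[0,[0,0,0],[0,0,0]],[0,[0,0,0],[0,0,0]],[0,[0,0,0],[0,0,0]]]'
python3 - <<'E'
from h import *
plan([.578,.376,.12],33)
jars()
E
```

```text
clock: 17.45
eef_pos: [0.5721, 0.3793, 0.1973]
ee_rot: [-0.29, 0.957, 0.001, 0.001]
contact_force: [0.3, 0.4, 0.3]
grip_width: 1.001
clock: 18.45
eef_pos: [0.5749, 0.3782, 0.1922]
ee_rot: [-0.289, 0.957, 0.0, -0.002]
contact_force: [-0.8, 0.4, 0.5]
grip_width: 0.999
18.45 [0.5749 0.3782 0.1922] F [-0.8  0.4  0.5] 0.9987507442564113
[[-0.833, -0.553, -0.004], [-0.553, 0.833, -0.0], [0.003, 0.002, -1.0]] [ 0.58  0.57  0.21  1.22  0.   -0.01]
turn [ 0.11 -0.17  0.6 ]
shift after turn [-1.4 -3.6 72.2]
shift now [-1.6 -3.7 72.2]
top bbox 265 187 21 20 222 centre ray z [0.59   0.1945 0.057 ]
top bbox 197 192 24 20 273 centre ray z [0.5755 0.3678 0.057 ]
scene bbox 362 221 16 19 253 centre ray z [0.6067 0.2063 0.042 ]
scene bbox 418 228 18 21 282 centre ray z [0.5882 0.3804 0.042 ]
```

Jars unchanged. Descending over jar 1, with an x correction because descending makes the tool drift outward.

```bash

python3 -m jog '[[0,[-1.5,-3.5,20],[0,0,0.6]],[0,[0,0,20],[0,0,0]],[0,[0,0,20],[0,0,0]],[0,[0,0,10],[0,0,0]],[0,[0,0,0],[0,0,0]],[0,[0,0,0],[0,0,0]],[0,[0,0,0],[0,0,0]],[0,[0,0,0],[0,0,0]],[0,[0,0,0],[0,0,0]],[0,[0,0,0],[0,0,0]]]'
python3 - <<'E'
from h import *
plan([.578,.376,.038],33)
E
```

```text
clock: 19.55
eef_pos: [0.5807, 0.3779, 0.124]
ee_rot: [-0.284, 0.959, 0.002, 0.002]
contact_force: [-0.1, 0.1, -0.5]
grip_width: 1.0
19.55 [0.5807 0.3779 0.124 ] F [-0.1  0.1 -0.5] 1.0003516884629224
[[-0.839, -0.544, 0.003], [-0.544, 0.839, 0.004], [-0.004, 0.002, -1.0]] [0.58 0.61 0.1  1.06 0.   0.  ]
turn [ 0.11  0.25 -0.02]
shift after turn [ 3.3 -0.2 86. ]
shift now [ 3.6 -0.3 86. ]
```

```bash

python3 -m jog '[[0,[3.3,0,15],[0.1,0.2,0]],[0,[0.5,0,15],[0,0,0]],[0,[0.5,0,15],[0,0,0]],[0,[1,0,15],[0,0,0]],[0,[1,0,12],[0,0,0]],[0,[1,0,8],[0,0,0]],[0,[0,0,3],[0,0,0]],[0,[0,0,0],[0,0,0]],[40,[0,0,0],[0,0,0]],[60,[0,0,-0.3],[0,0,0]]]'
python3 - <<'E'
from h import *
plan([.578,.376,.038],33)
E
```

```text
clock: 20.55
eef_pos: [0.578, 0.3763, 0.0434]
ee_rot: [-0.284, 0.959, 0.002, 0.005]
contact_force: [-0.3, -0.5, 1.0]
grip_width: 0.765
20.55 [0.578  0.3763 0.0434] F [-0.3 -0.5  1. ] 0.7646741950588528
[[-0.839, -0.544, 0.009], [-0.544, 0.839, 0.006], [-0.011, 0.0, -1.0]] [ 0.58  0.66 -0.03  0.87  0.    0.  ]
turn [ 0.01  0.62 -0.01]
shift after turn [ 0.2 -0.3  5.4]
shift now [ 0.2 -0.3  5.4]
```

```bash

python3 -m jog '[[60,[0,0,4],[0,0.6,0]],[80,[0,0,0],[0,0,0]],[86,[0,0,0],[0,0,0]],[86,[0,0,0],[0,0,0]],[86,[0,0,0],[0,0,0]],[90,[0,0,0],[0,0,0]],[90,[0,0,0],[0,0,0]],[90,[0,0,0],[0,0,0]],[90,[0,0,0],[0,0,0]],[90,[0,0,0],[0,0,0]]]'
python3 - <<'E'
from h import *
s=st();print(R.from_quat(s['ee_rot']).inv().apply(s['contact_force']))
E
python3 -m jog '[[92,[0,0,0],[0,0,0]],[92,[0,0,0],[0,0,0]],[92,[0,0,0],[0,0,0]],[94,[0,0,0],[0,0,0]],[94,[0,0,0],[0,0,0]],[94,[0,0,0],[0,0,0]],[96,[0,0,0],[0,0,0]],[96,[0,0,0],[0,0,0]],[96,[0,0,0],[0,0,0]],[96,[0,0,0],[0,0,0]]]'
python3 - <<'E'
from h import *
s=st();print(R.from_quat(s['ee_rot']).inv().apply(s['contact_force']))
E
```

```text
clock: 21.55
eef_pos: [0.5791, 0.377, 0.0409]
ee_rot: [-0.284, 0.959, 0.0, 0.001]
contact_force: [-0.9, 0.4, 0.1]
grip_width: 0.65
21.55 [0.5791 0.377  0.0409] F [-0.9  0.4  0.1] 0.6498565004877942
[[-0.839, -0.544, 0.002], [-0.544, 0.839, 0.001], [-0.003, 0.0, -1.0]] [ 0.58  0.67 -0.01  0.88  0.    0.  ]
[ 0.48127781  0.83198718 -0.09052178]
clock: 22.55
eef_pos: [0.5791, 0.377, 0.0408]
ee_rot: [-0.284, 0.959, 0.0, 0.001]
contact_force: [0.4, 1.0, -1.0]
grip_width: 0.62
22.55 [0.5791 0.377  0.0408] F [ 0.4  1.  -1. ] 0.619896370405753
[[-0.839, -0.544, 0.002], [-0.544, 0.839, 0.001], [-0.002, 0.0, -1.0]] [ 0.58  0.67 -0.01  0.88  0.    0.  ]
[-0.90834837  0.63174362  0.98485166]
```

```bash

python3 -m jog '[[98,[0,0,0],[0,0,0]],[98,[0,0,0],[0,0,0]],[98,[0,0,0],[0,0,0]],[99,[0,0,0],[0,0,0]],[99,[0,0,0],[0,0,0]],[99,[0,0,0],[0,0,0]],[100,[0,0,0],[0,0,0]],[100,[0,0,0],[0,0,0]],[100,[0,0,0],[0,0,0]],[100,[0,0,0],[0,0,0]]]'
python3 - <<'E'
from h import *
w=[]
for i in range(6): env.snapshot('top'); w.append(env.read_state()['grip_width'])
print(np.mean(w),np.std(w),1-100/255)
s=st();print(R.from_quat(s['ee_rot']).inv().apply(s['contact_force']))
E
```

```text
clock: 23.55
eef_pos: [0.5791, 0.3771, 0.0408]
ee_rot: [-0.284, 0.959, 0.0, 0.001]
contact_force: [0.2, -0.9, 0.3]
grip_width: 0.605
0.6076266314589953 0.0016867216490917488 0.607843137254902
23.85 [0.5791 0.3771 0.0408] F [-0.2  0.5  0.3] 0.6055450033845807
[[-0.839, -0.545, 0.002], [-0.545, 0.839, 0.002], [-0.002, 0.0, -1.0]] [ 0.58  0.67 -0.01  0.88  0.    0.  ]
[-0.09265073  0.51054199 -0.27315749]
```

```bash
cat >> h.py <<'E'
def grip(c,n=6):
    w=[]
    for i in range(n): env.snapshot('top'); w.append(env.read_state()['grip_width'])
    s=st();print('width',np.mean(w).round(4),'excess',(np.mean(w)-1+c/255).round(4),'Ftool',R.from_quat(s['ee_rot']).inv().apply(s['contact_force']).round(1))
E
python3 -m jog '[[101,[0,0,0],[0,0,0]],[101,[0,0,0],[0,0,0]],[101,[0,0,0],[0,0,0]],[101,[0,0,0],[0,0,0]],[101,[0,0,0],[0,0,0]],[101,[0,0,0],[0,0,0]],[101,[0,0,0],[0,0,0]],[102,[0,0,0],[0,0,0]],[102,[0,0,0],[0,0,0]],[102,[0,0,0],[0,0,0]]]'
python3 -c "
from h import *
grip(102)"
```

```text
clock: 24.85
eef_pos: [0.5791, 0.3771, 0.041]
ee_rot: [-0.284, 0.959, 0.0, 0.001]
contact_force: [0.2, 0.4, 0.4]
grip_width: 0.602
25.15 [0.5791 0.3771 0.0409] F [ 0.2 -0.  -1.3] 0.6038324102793758
[[-0.839, -0.544, 0.002], [-0.544, 0.839, 0.002], [-0.003, 0.0, -1.0]] [ 0.58  0.67 -0.01  0.88  0.    0.  ]
width 0.604 excess 0.004 Ftool [-0.1 -0.1  1.3]
```

```bash

python3 -m jog '[[102,[0,0,-1],[0,0,0]],[102,[0,0,-2],[0,0,0]],[102,[0,0,-3],[0,0,0]],[102,[0,0,-4],[0,0,0]],[102,[0,0,-5],[0,0,0]],[102,[0,0,-5],[0,0,0]],[102,[0,0,-5],[0,0,0]],[102,[0,0,-5],[0,0,0]],[102,[0,0,-2],[0,0,0]],[102,[0,0,0],[0,0,0]]]'
python3 - <<'E'
from h import *
grip(102,3)
s=snap('scene','s4.png');cv2.imwrite('pics/c4.png',cv2.resize(s[100:280,310:490],None,fx=3.2,fy=3.2,interpolation=2))
E
```

```text
clock: 26.15
eef_pos: [0.5789, 0.3769, 0.0758]
ee_rot: [-0.284, 0.959, 0.0, 0.001]
contact_force: [0.7, 0.8, -1.1]
grip_width: 0.607
26.3 [0.5786 0.3766 0.0751] F [ 0.2 -0.1 -0.9] 0.6059379747851447
[[-0.839, -0.544, 0.001], [-0.544, 0.839, 0.001], [-0.001, 0.0, -1.0]] [0.58 0.64 0.03 0.95 0.   0.  ]
width 0.6037 excess 0.0037 Ftool [-0.2 -0.2  0.9]
```

View pics/c4.png

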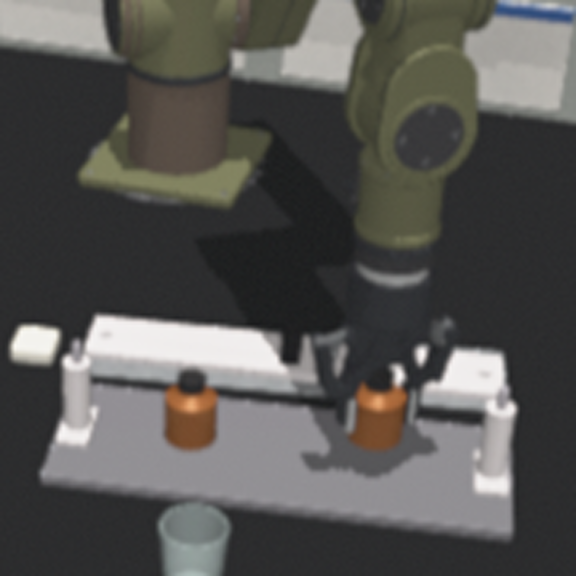

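The jar is lifted, hanging between the pads at crop (378,415) with its shadow below. Raising it further, then turning it over.

```bash

python3 -m jog '[[102,[0,0,-15],[0,0,0]],[102,[0,0,-25],[0,0,0]],[102,[0,0,-30],[0,0,0]],[102,[0,0,-30],[0,0,0]],[102,[0,0,-30],[0,0,0]],[102,[0,0,-30],[0,0,0]],[102,[0,0,-30],[0,0,0]],[102,[0,0,-30],[0,0,0]],[102,[0,0,-20],[0,0,0]],[102,[0,0,-5],[0,0,0]]]'
python3 -c "
from h import *
grip(102,3)"
```

```text
clock: 27.35
eef_pos: [0.5758, 0.3749, 0.322]
ee_rot: [-0.284, 0.959, -0.002, -0.006]
contact_force: [1.0, 1.0, -0.5]
grip_width: 0.605
27.5 [0.5751 0.3744 0.3187] F [ 0.3  0.2 -0.8] 0.602685047979988
[[-0.839, -0.544, -0.015], [-0.544, 0.839, -0.01], [0.018, 0.0, -1.0]] [0.58 0.57 0.54 1.55 0.   0.  ]
width 0.6044 excess 0.0044 Ftool [-0.4  0.   0.8]
```

```bash

python3 -m jog '[[102,[0,0,0],[0,-3,0]],[102,[0,0,0],[0,-5,0]],[102,[0,0,0],[0,-6,0]],[102,[0,0,0],[0,-6,0]],[102,[0,0,0],[0,-6,0]],[102,[0,0,0],[0,-6,0]],[102,[0,0,0],[0,-6,0]],[102,[0,0,0],[0,-6,0]],[102,[0,0,0],[0,-6,0]],[102,[0,0,0],[0,-4,0]]]'
python3 -c "
from h import *
grip(102,2)"
```

```text
clock: 28.5
eef_pos: [0.5632, 0.3666, 0.2896]
ee_rot: [-0.254, 0.859, 0.126, 0.426]
contact_force: [-0.0, 0.1, -2.0]
grip_width: 0.603
28.6 [0.5607 0.365  0.2845] F [-1.7 -0.6 -2.7] 0.6012563904418574
[[-0.515, -0.544, 0.662], [-0.335, 0.839, 0.43], [-0.789, -0.0, -0.614]] [ 0.58  0.05 -0.77 -0.15 -0.    0.  ]
width 0.6022 excess 0.0022 Ftool [3.2 0.4 0.3]
```

```bash

python3 -m jog '[[102,[-5,0,1],[0,-4,0]],[102,[-7,0,2],[0,-6,0]],[102,[-7,0,2],[0,-6,0]],[102,[-7,0,3],[0,-6,0]],[102,[-7,0,4],[0,-6,0]],[102,[-7,0,4],[0,-6,0]],[102,[-7,0,5],[0,-6,0]],[102,[-7,0,5],[0,-6,0]],[102,[-6,0,5],[0,-6,0]],[102,[-4,0,4],[0,-4,0]]]'
python3 -c "
from h import *
grip(102,2)"
```

```text
clock: 29.6
eef_pos: [0.6295, 0.4097, 0.353]
ee_rot: [-0.184, 0.622, 0.216, 0.73]
contact_force: [0.3, 0.1, -1.5]
grip_width: 0.603
29.7 [0.6298 0.41   0.3572] F [-1.  -0.2 -1.3] 0.6088097059518931
[[0.14, -0.544, 0.827], [0.091, 0.839, 0.537], [-0.986, -0.0, 0.167]] [ 0.58  0.63 -1.1  -1.89 -0.   -0.  ]
width 0.6069 excess 0.0069 Ftool [ 1.1  0.3 -1.2]
```

```bash

python3 -m jog '[[102,[-15,0,-4],[0,0,0]],[102,[-27,0,-8],[0,0,0]],[102,[-27,0,-8],[0,0,0]],[102,[-27,0,-8],[0,0,0]],[102,[-27,0,-8],[0,0,0]],[102,[-27,0,-8],[0,0,0]],[102,[-27,0,-8],[0,0,0]],[102,[-25,0,-8],[0,-2,0]],[102,[-15,0,-5],[0,-4,0]],[102,[-3,0,0],[0,-5,0]]]'
python3 -c "
from h import *
grip(102,2)"
```

```text
clock: 30.7
eef_pos: [0.5462, 0.3557, 0.5704]
ee_rot: [-0.163, 0.549, 0.233, 0.786]
contact_force: [1.8, 0.8, -2.0]
grip_width: 0.601
30.8 [0.549  0.3575 0.5617] F [ 0.6  0.6 -3. ] 0.6044347192907028
[[0.277, -0.544, 0.792], [0.18, 0.839, 0.514], [-0.944, -0.0, 0.33]] [ 0.58  0.17 -1.14 -1.64 -0.   -0.  ]
width 0.6038 excess 0.0038 Ftool [ 3.1  0.1 -0.2]
```

```bash

python3 -m jog '[[102,[-8,0,3],[0,-3,0]],[102,[-10,0,4],[0,-4.5,0]],[102,[-10,0,5],[0,-4.5,0]],[102,[-10,0,5],[0,-4.5,0]],[102,[-10,0,6],[0,-4.5,0]],[102,[-9,0,7],[0,-4.5,0]],[102,[-9,0,7],[0,-4.5,0]],[102,[-8,0,8],[0,-4.5,0]],[102,[-5,0,5],[0,-2,0]],[102,[-1,0,1],[0,0,0]]]'
python3 -c "
from h import *
grip(102,2)"
```

```text
clock: 31.8
eef_pos: [0.5858, 0.3815, 0.7448]
ee_rot: [-0.109, 0.366, 0.262, 0.886]
contact_force: [-0.1, 0.4, -1.6]
grip_width: 0.604
31.9 [0.5853 0.3811 0.7437] F [ 0.4 -0.6 -1.1] 0.6053330380646239
[[0.593, -0.545, 0.593], [0.385, 0.839, 0.385], [-0.707, -0.0, 0.707]] [ 0.58  0.3  -0.8  -1.88 -0.   -0.  ]
width 0.6046 excess 0.0046 Ftool [ 0.7 -0.7 -0.8]
```

```bash

python3 -m jog '[[102,[-5,0,5],[0,-2,0]],[102,[-9,0,9],[0,-2,0]],[102,[-9,0,9],[0,-2,0]],[102,[-9,0,9],[0,-2,0]],[102,[-5,0,5],[0,-1,0]],[102,[-1,0,1],[0,0,0]],[102,[-1,0,1],[0,0,0]],[102,[-1,0,1],[0,0,0]],[102,[-1,0,1],[0,0,0]],[102,[-1,0,1],[0,0,0]]]'
python3 - <<'E'
from h import *
grip(102,2)
p=env.read_state()['eef_pos'];u=proj('scene',p);print(u)
s=snap('scene','s5.png');x,y=(int(v) for v in u);y0=max(0,y-90);x0=max(0,x-90);cv2.imwrite('pics/c5.png',cv2.resize(s[y0:y0+180,x0:x0+180],None,fx=3,fy=3,interpolation=2))
E
```

```text
clock: 32.9
eef_pos: [0.587, 0.3822, 0.8158]
ee_rot: [-0.091, 0.306, 0.269, 0.909]
contact_force: [-0.2, -0.4, -1.6]
grip_width: 0.607
33.0 [0.5868 0.3821 0.8161] F [-0.5 -0.6 -0.8] 0.6038595702554554
[[0.668, -0.545, 0.507], [0.433, 0.839, 0.33], [-0.605, -0.0, 0.796]] [ 0.58  0.31 -0.65 -1.88 -0.   -0.  ]
width 0.6043 excess 0.0043 Ftool [-0.2 -0.2 -1.1]
[459.41856779 -45.10910499]
```

View pics/c5.png

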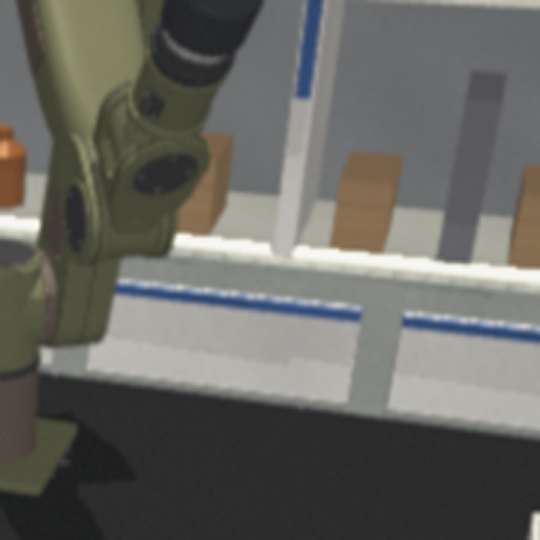

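```bash

python3 -m jog '[[102,[6,0,-8],[0,4,0]],[102,[13,0,-15],[0,6,0]],[102,[14,0,-14],[0,7,0]],[102,[16,0,-12],[0,7,0]],[102,[17,0,-10],[0,7,0]],[102,[18,0,-7],[0,7,0]],[102,[19,0,-5],[0,7,0]],[102,[20,0,-3],[0,7,0]],[102,[20,0,0],[0,7,0]],[102,[20,0,2],[0,5,0]]]'
python3 -c "
from h import *
grip(102,1)"
```

```text
clock: 34.05
eef_pos: [0.5796, 0.3774, 0.6118]
ee_rot: [-0.224, 0.754, 0.175, 0.592]
contact_force: [1.3, 0.4, -0.4]
grip_width: 0.607
34.1 [0.5795 0.3773 0.6088] F [ 0.6  1.1 -2.4] 0.6046443363871808
[[-0.205, -0.545, 0.813], [-0.134, 0.839, 0.528], [-0.97, -0.0, -0.245]] [ 0.58 -0.19 -0.5  -0.07 -0.    0.  ]
width 0.6046 excess 0.0046 Ftool [2.1 0.6 1.6]
```

```bash

python3 -m jog '[[102,[19,0,6],[0,6,0]],[102,[18,0,8],[0,8,0]],[102,[17,0,10],[0,8,0]],[102,[16,0,12],[0,8,0]],[102,[14,0,14],[0,8,0]],[102,[12,0,15],[0,8,0]],[102,[10,0,16],[0,8,0]],[102,[8,0,17],[0,8,0]],[102,[6,0,16],[0,7,0]],[102,[3,0,10],[0,5,0]]]'
python3 -c "
from h import *
grip(102,1);plan([.60,-.20,.30],-18.4)"
```

```text
clock: 35.1
eef_pos: [0.5763, 0.3752, 0.4185]
ee_rot: [-0.284, 0.959, 0.001, 0.003]
contact_force: [1.5, 0.4, -1.2]
grip_width: 0.603
35.15 [0.5778 0.3762 0.4113] F [ 1.4  1.5 -6.3] 0.6080148177294439
[[-0.839, -0.545, -0.005], [-0.545, 0.839, -0.004], [0.007, -0.0, -1.0]] [ 0.58  0.63  0.9   1.84 -0.    0.  ]
width 0.608 excess 0.008 Ftool [-2.   0.4  6.3]
35.15 [0.5778 0.3762 0.4113] F [ 1.4  1.5 -6.3] 0.6080148177294439
[[-0.839, -0.545, -0.005], [-0.545, 0.839, -0.004], [0.007, -0.0, -1.0]] [ 0.58  0.63  0.9   1.84 -0.    0.  ]
turn [-0.18 -0.34 51.4 ]
shift after turn [-202.9 -539.7  111.3]
shift now [ 294.5 -495.2  113.4]
```

```bash

python3 -m jog '[[102,[0,-20,4],[0,-0.3,1.7]],[102,[3,-35,8],[0,0,3]],[102,[4,-43,8],[0,0,3.6]],[102,[4,-43,8],[0,0,3.6]],[102,[4,-43,8],[0,0,3.6]],[102,[4,-43,8],[0,0,3.6]],[102,[4,-43,8],[0,0,3.6]],[102,[4,-43,8],[0,0,3.6]],[102,[4,-43,8],[0,0,3.6]],[102,[4,-43,8],[0,0,3.6]]]'
python3 -m jog '[[102,[4,-43,4],[0,0,3.6]],[102,[4,-43,4],[0,0,3.6]],[102,[4,-43,4],[0,0,3.6]],[102,[4,-43,4],[0,0,3.6]],[102,[3,-35,2],[0,0,3]],[102,[1,-20,0],[0,0,1.7]],[102,[0,0,0],[0,0,0]],[102,[0,0,0],[0,0,0]],[102,[0,0,0],[0,0,0]],[102,[0,0,0],[0,0,0]]]'
python3 - <<'E'
from h import *
grip(102,1);plan([.60,-.22,.15],-20)
s=snap('scene','s6.png');t=snap('top','t6.png')
a=cv2.resize(s[90:240,150:330],None,fx=3,fy=3,interpolation=2);cv2.imwrite('pics/c6.png',a)
E
```

```text
clock: 36.15
eef_pos: [0.6737, -0.0217, 0.3319]
ee_rot: [0.017, 1.0, 0.004, 0.025]
contact_force: [1.4, 0.4, -1.8]
grip_width: 0.6
clock: 37.15
eef_pos: [0.6035, -0.2633, 0.3184]
ee_rot: [0.2, 0.979, 0.002, 0.049]
contact_force: [0.5, -0.1, -0.3]
grip_width: 0.605
37.2 [ 0.6036 -0.2631  0.3184] F [-0.7  0.6 -1.7] 0.604810150944826
[[-0.916, 0.39, 0.095], [0.391, 0.92, -0.016], [-0.094, 0.022, -0.995]] [-0.42  0.41  0.27  1.33  0.02 -0.02]
width 0.6048 excess 0.0048 Ftool [1.1 0.2 1.6]
37.2 [ 0.6036 -0.2631  0.3184] F [-0.7  0.6 -1.7] 0.604810150944826
[[-0.916, 0.39, 0.095], [0.391, 0.92, -0.016], [-0.094, 0.022, -0.995]] [-0.42  0.41  0.27  1.33  0.02 -0.02]
turn [ 1.15  5.44 -3.04]
shift after turn [ 18.1  39.3 168.4]
shift now [ 36.   34.5 166.6]
```

View pics/c6.png

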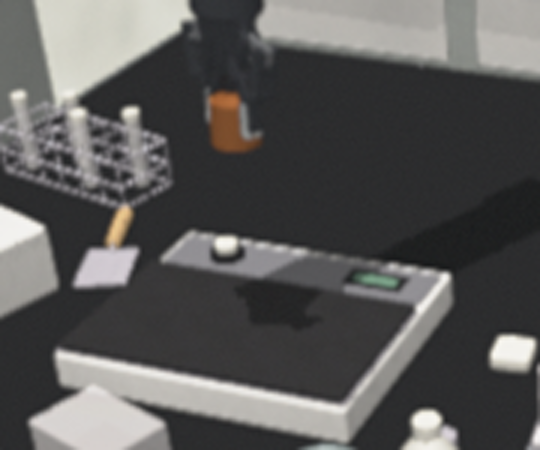

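The jar hangs base-down in the gripper at crop (232,122). It leans only with the tool's 5° tilt. I'll level the tool and descend.

```bash

python3 -m jog '[[102,[5,5,0],[0.3,2,-1]],[102,[10,10,5],[0.4,2,-1]],[102,[3,14,15],[0.4,1.4,-1]],[102,[0,10,25],[0,0,0]],[102,[0,0,30],[0,0,0]],[102,[0,0,30],[0,0,0]],[102,[0,0,20],[0,0,0]],[102,[0,0,10],[0,0,0]],[102,[0,0,0],[0,0,0]],[102,[0,0,0],[0,0,0]]]'
python3 - <<'E'
from h import *
grip(102,1);plan([.60,-.225,.095],-20)
E
```

```text
clock: 38.3
eef_pos: [0.6043, -0.2062, 0.1684]
ee_rot: [0.165, 0.986, 0.001, -0.007]
contact_force: [-0.1, -0.2, -0.5]
grip_width: 0.602
38.35 [ 0.6044 -0.2063  0.1686] F [-0.4  0.9 -1.5] 0.6032323027316275
[[-0.945, 0.326, -0.012], [0.326, 0.945, 0.005], [0.013, 0.001, -1.0]] [-0.33  0.5   0.03  1.11  0.    0.  ]
width 0.6032 excess 0.0032 Ftool [0.7 0.7 1.5]
38.35 [ 0.6044 -0.2063  0.1686] F [-0.4  0.9 -1.5] 0.6032323027316275
[[-0.945, 0.326, -0.012], [0.326, 0.945, 0.005], [0.013, 0.001, -1.0]] [-0.33  0.5   0.03  1.11  0.    0.  ]
turn [ 0.04 -0.75  0.99]
shift after turn [ -2.2 -19.   73.6]
shift now [ -2.9 -19.1  73.6]
```

```bash

python3 -m jog '[[102,[-1,-8,5],[0,-0.7,0]],[102,[-1,-8,12],[0,0,1]],[102,[0,-3,15],[0,0,0]],[102,[0,0,15],[0,0,0]],[102,[0,0,10],[0,0,0]],[102,[0,0,5],[0,0,0]],[102,[0,0,2],[0,0,0]],[102,[0,0,0],[0,0,0]],[102,[0,0,0],[0,0,0]],[102,[0,0,0],[0,0,0]]]'
python3 - <<'E'
from h import *
plan([.60,-.225,.089],-20)
E
```

```text
clock: 39.35
eef_pos: [0.6034, -0.2319, 0.1067]
ee_rot: [0.177, 0.984, -0.002, 0.007]
contact_force: [-0.3, -0.1, -0.8]
grip_width: 0.606
39.35 [ 0.6034 -0.2319  0.1067] F [-0.3 -0.1 -0.8] 0.6062388374061506
[[-0.937, 0.349, 0.013], [0.349, 0.937, -0.006], [-0.014, -0.001, -1.0]] [-0.37  0.54 -0.08  0.94 -0.   -0.01]
turn [-0.05  0.81 -0.45]
shift after turn [ 5.6  5.4 17.7]
shift now [ 5.8  5.3 17.6]
```

Lowering the last centimetres slowly while watching the force.

```bash

python3 -m jog '[[102,[0,0,3],[0,0.8,0]],[102,[0,0,3],[0,0,0]],[102,[0,0,3],[0,0,0]],[102,[0,0,2],[0,0,0]],[102,[0,0,1],[0,0,0]],[102,[0,0,0],[0,0,0]],[102,[0,0,0],[0,0,0]],[102,[0,0,0],[0,0,0]],[102,[0,0,0],[0,0,0]],[102,[0,0,0],[0,0,0]]]'
python3 - <<'E'
from h import *
plan([.60,-.225,.089],-20)
E
```

```text
clock: 40.35
eef_pos: [0.6044, -0.2319, 0.0948]
ee_rot: [0.177, 0.984, -0.001, 0.0]
contact_force: [-0.0, -0.0, -0.4]
grip_width: 0.602
40.35 [ 0.6044 -0.2319  0.0948] F [-0.  -0.  -0.4] 0.6019331810981583
[[-0.937, 0.349, 0.001], [0.349, 0.937, -0.001], [-0.001, -0.001, -1.0]] [-0.37  0.56 -0.08  0.93 -0.   -0.01]
turn [-0.05  0.06 -0.41]
shift after turn [6.5 5.  5.8]
shift now [6.5 4.9 5.7]
```

```bash

python3 -m jog '[[102,[0,0,1],[0,0,0]],[102,[0,0,1],[0,0,0]],[102,[0,0,1],[0,0,0]],[102,[0,0,0.7],[0,0,0]],[102,[0,0,0.7],[0,0,0]],[102,[0,0,0.5],[0,0,0]],[102,[0,0,0],[0,0,0]],[102,[0,0,0],[0,0,0]],[102,[0,0,0],[0,0,0]],[102,[0,0,0],[0,0,0]]]'
python3 - <<'E'
from h import *
grip(102,2)
E
```

```text
clock: 41.35
eef_pos: [0.6045, -0.2319, 0.0895]
ee_rot: [0.177, 0.984, -0.001, 0.001]
contact_force: [-0.0, -0.9, -1.2]
grip_width: 0.603
41.45 [ 0.6045 -0.2319  0.0895] F [-0.  -0.6 -2.2] 0.604354748360836
[[-0.937, 0.349, 0.001], [0.349, 0.937, -0.001], [-0.001, -0.001, -1.0]] [-0.37  0.56 -0.08  0.92 -0.   -0.01]
width 0.6027 excess 0.0027 Ftool [-0.2 -0.6  2.2]
```

```bash

python3 -m jog '[[102,[0,0,0.7],[0,0,0]],[102,[0,0,0.5],[0,0,0]],[102,[0,0,0.3],[0,0,0]],[102,[0,0,0],[0,0,0]],[102,[0,0,0],[0,0,0]],[102,[0,0,0],[0,0,0]],[102,[0,0,0],[0,0,0]],[102,[0,0,0],[0,0,0]],[102,[0,0,0],[0,0,0]],[102,[0,0,0],[0,0,0]]]'
python3 - <<'E'
from h import *
grip(102,2)
E
```

```text
clock: 42.45
eef_pos: [0.6046, -0.2319, 0.089]
ee_rot: [0.177, 0.984, -0.001, 0.001]
contact_force: [-1.0, 0.4, 0.7]
grip_width: 0.602
42.55 [ 0.6046 -0.232   0.089 ] F [-0.2  0.2  0.6] 0.6042321018308462
[[-0.937, 0.349, 0.002], [0.349, 0.937, -0.001], [-0.002, -0.001, -1.0]] [-0.37  0.56 -0.09  0.92 -0.   -0.01]
width 0.6024 excess 0.0024 Ftool [ 0.3  0.1 -0.6]
```

```bash

python3 -m jog '[[100,[0,0,0],[0,0,0]],[98,[0,0,0],[0,0,0]],[95,[0,0,0],[0,0,0]],[90,[0,0,0],[0,0,0]],[70,[0,0,0],[0,0,0]],[40,[0,0,0],[0,0,0]],[10,[0,0,0],[0,0,0]],[10,[0,0,-5],[0,0,0]],[0,[0,0,-12],[0,0,0]],[0,[0,0,-20],[0,0,0]]]'
python3 -m jog '[[0,[0,0,-30],[0,0,0]],[0,[0,0,-30],[0,0,0]],[0,[0,0,-30],[0,0,0]],[0,[0,0,-30],[0,0,0]],[0,[10,20,-10],[0,0,-2]],[0,[10,40,0],[0,0,-3.6]],[0,[10,43,0],[0,0,-3.6]],[0,[10,43,0],[0,0,-3.6]],[0,[5,30,0],[0,0,-3]],[0,[0,0,0],[0,0,0]]]'
python3 - <<'E'
from h import *
st()
s=snap('scene','s7.png');cv2.imwrite('pics/c7.png',cv2.resize(s[130:270,160:480],None,fx=2.5,fy=2.5,interpolation=2))
jars()
E
```

```text
clock: 43.55
eef_pos: [0.6029, -0.2313, 0.1248]
ee_rot: [0.177, 0.984, -0.0, -0.002]
contact_force: [0.4, 0.5, -0.4]
grip_width: 0.999
clock: 44.55
eef_pos: [0.6056, -0.0458, 0.2762]
ee_rot: [0.037, 0.999, -0.002, 0.009]
contact_force: [0.5, -0.8, 0.5]
grip_width: 0.998
44.55 [ 0.6056 -0.0458  0.2762] F [ 0.5 -0.8  0.5] 0.9983132359125421
[[-0.997, 0.074, 0.018], [0.074, 0.997, -0.004], [-0.018, -0.003, -1.0]] [-0.07  0.38  0.11  1.28 -0.   -0.  ]
top bbox 270 208 21 20 225 centre ray z [0.5356 0.1802 0.057 ]
scene bbox 236 186 17 19 264 centre ray z [ 0.5552 -0.2646  0.042 ]
scene bbox 363 212 15 17 227 centre ray z [0.5542 0.192  0.042 ]
```

View pics/c7.png

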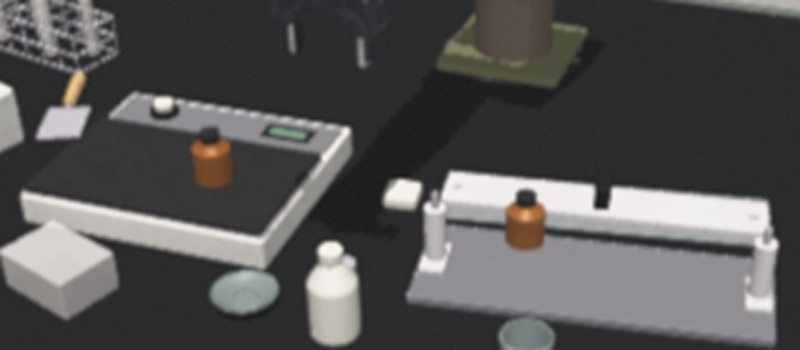

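Jar 1 stands upright on the deck at crop (212,160). Jar 3 has been knocked towards the robot, to crop (525,222), so I'm locating it again.

```bash
python3 - <<'E'
from h import *
B=[('top',(270,208,21,20)),('scene',(363,212,15,17))]
for s in (B,B[:1],B[1:]): fit(s,(.54,.19),.012)
fit([('scene',(236,186,17,19))],(.6,-.23),.06)
y=np.array([-.151,.988]);x=np.array([.988,.151])
for p in ((.536,.184),): d=np.array(p)-[.5865,.2845];print('local',d@x,d@y)
plan([.538,.185,.18],19)
E
```

```text
[0.537  0.1843] [-0.6 -0.1  0.4  0.1 -1.  -3.8  0.5  0.9]
[0.5369 0.1839] [-0.5 -0.1  0.5  0.1]
[0.5405 0.1861] [-0.8 -3.1  0.7  1.7]
[ 0.6115 -0.2299] [-0.1 -1.   0.1  0.9]
local -0.06506949999999999 -0.09166849999999999
44.7 [ 0.606  -0.0498  0.2757] F [ 0.5 -0.5  0.4] 1.0023691848855283
[[-0.997, 0.08, 0.018], [0.079, 0.997, -0.006], [-0.018, -0.005, -1.0]] [-0.08  0.38  0.11  1.28 -0.   -0.  ]
turn [ -0.49   0.96 -23.56]
shift after turn [-12.2 244.2  95.7]
shift now [ 88.1 229.1  93. ]
```

```bash

python3 -m jog '[[0,[0,0,0],[0,0.5,-6]],[0,[0,0,0],[-0.2,0.5,-6]],[0,[0,0,0],[-0.3,0,-6]],[0,[0,20,0],[0,0,-5.5]],[0,[0,40,5],[0,0,0]],[0,[-3,45,15],[0,0,0]],[0,[-3,45,20],[0,0,0]],[0,[-3,45,20],[0,0,0]],[0,[-3,35,15],[0,0,0]],[0,[0,13,10],[0,0,0]]]'
python3 -m jog '[[0,[0,0,0],[0,0,0]],[0,[0,0,0],[0,0,0]],[0,[0,0,0],[0,0,0]],[0,[0,0,0],[0,0,0]],[0,[0,0,0],[0,0,0]],[0,[0,0,0],[0,0,0]],[0,[0,0,0],[0,0,0]],[0,[0,0,0],[0,0,0]],[0,[0,0,0],[0,0,0]],[0,[0,0,0],[0,0,0]]]'
python3 - <<'E'
from h import *
plan([.5375,.1845,.115],19);jars()
E
```

```text
clock: 45.7
eef_pos: [0.546, 0.1715, 0.1906]
ee_rot: [-0.155, 0.988, -0.002, 0.004]
contact_force: [-0.1, -0.1, 0.3]
grip_width: 0.993
clock: 46.7
eef_pos: [0.5496, 0.1645, 0.1925]
ee_rot: [-0.151, 0.989, -0.004, 0.005]
contact_force: [-0.0, -0.2, -0.3]
grip_width: 0.999
46.7 [0.5496 0.1645 0.1925] F [-0.  -0.2 -0.3] 0.9992675723397774
[[-0.955, -0.298, 0.011], [-0.298, 0.955, -0.005], [-0.009, -0.009, -1.0]] [ 0.3   0.36 -0.13  1.06 -0.01 -0.01]
turn [-0.49  0.51 -1.66]
shift after turn [ 4.9 22.9 77.5]
shift now [ 6.3 23.4 77.3]
top bbox 431 181 26 22 333 centre ray z [ 0.6068 -0.2432  0.057 ]
top bbox 278 215 13 13 63 centre ray z [0.5266 0.1697 0.057 ]
scene bbox 236 186 17 19 262 centre ray z [ 0.5552 -0.2646  0.042 ]
scene bbox 362 211 16 18 235 centre ray z [0.552  0.1897 0.042 ]
```

```bash

python3 -m jog '[[0,[3,12,10],[-0.5,0.5,-1.7]],[0,[3,12,20],[0,0,0]],[0,[0,0,20],[0,0,0]],[0,[0,0,15],[0,0,0]],[0,[0,0,8],[0,0,0]],[0,[0,0,0],[0,0,0]],[0,[0,0,0],[0,0,0]],[0,[0,0,0],[0,0,0]],[0,[0,0,0],[0,0,0]],[0,[0,0,0],[0,0,0]]]'
python3 - <<'E'
from h import *
plan([.5375,.1845,.04],19)
E
```

```text
clock: 47.8
eef_pos: [0.5344, 0.1906, 0.1159]
ee_rot: [-0.17, 0.985, 0.002, -0.001]
contact_force: [-0.4, -0.1, -0.1]
grip_width: 1.0
47.8 [0.5344 0.1906 0.1159] F [-0.4 -0.1 -0.1] 1.0003884577460842
[[-0.942, -0.336, -0.002], [-0.336, 0.942, 0.004], [0.0, 0.004, -1.0]] [ 0.34  0.42 -0.27  0.89  0.   -0.  ]
turn [ 0.25 -0.02  0.63]
shift after turn [-0.9 -6.8 75.9]
shift now [-0.9 -7.1 75.9]
```

```bash

python3 -m jog '[[0,[0,-6,5],[0.2,0,0.6]],[0,[0,0,12],[0,0,0]],[0,[0.5,0,15],[0,0,0]],[0,[0.5,0,15],[0,0,0]],[0,[1,0,12],[0,0,0]],[0,[1,0,8],[0,0,0]],[0,[0,0,4],[0,0,0]],[0,[0,0,0],[0,0,0]],[40,[0,0,0],[0,0,0]],[60,[0,0,0],[0,0,0]]]'
python3 - <<'E'
from h import *
plan([.5375,.1845,.04],19)
E
```

```text
clock: 48.8
eef_pos: [0.5348, 0.1825, 0.0401]
ee_rot: [-0.164, 0.987, 0.0, 0.001]
contact_force: [0.3, 0.9, 0.1]
grip_width: 0.767
48.8 [0.5348 0.1825 0.0401] F [0.3 0.9 0.1] 0.7665768355884431
[[-0.946, -0.323, 0.002], [-0.323, 0.946, 0.001], [-0.002, 0.001, -1.0]] [ 0.33  0.49 -0.37  0.71  0.   -0.  ]
turn [ 0.03  0.11 -0.15]
shift after turn [-3.2  1.   0.1]
shift now [-3.1  1.   0.1]
```

```bash

python3 -m jog '[[60,[-3,1,-0.3],[0,0,0]],[80,[0,0,0],[0,0,0]],[86,[0,0,0],[0,0,0]],[90,[0,0,0],[0,0,0]],[92,[0,0,0],[0,0,0]],[94,[0,0,0],[0,0,0]],[96,[0,0,0],[0,0,0]],[97,[0,0,0],[0,0,0]],[98,[0,0,0],[0,0,0]],[99,[0,0,0],[0,0,0]]]'
python3 -m jog '[[100,[0,0,0],[0,0,0]],[100,[0,0,0],[0,0,0]],[101,[0,0,0],[0,0,0]],[101,[0,0,0],[0,0,0]],[101,[0,0,0],[0,0,0]],[102,[0,0,0],[0,0,0]],[102,[0,0,0],[0,0,0]],[102,[0,0,0],[0,0,0]],[102,[0,0,0],[0,0,0]],[102,[0,0,0],[0,0,0]]]'
python3 - <<'E'
from h import *
grip(102)
E
```

```text
clock: 49.8
eef_pos: [0.5391, 0.1852, 0.0422]
ee_rot: [-0.164, 0.986, 0.001, 0.003]
contact_force: [0.4, -0.2, 0.4]
grip_width: 0.614
clock: 50.8
eef_pos: [0.5391, 0.1851, 0.0423]
ee_rot: [-0.164, 0.986, 0.001, 0.003]
contact_force: [0.4, 0.0, 0.8]
grip_width: 0.602
51.1 [0.5391 0.1851 0.0423] F [-0.8 -0.6  1.3] 0.6060041964340962
[[-0.946, -0.323, 0.005], [-0.323, 0.946, 0.002], [-0.006, 0.0, -1.0]] [ 0.33  0.49 -0.36  0.71  0.    0.  ]
width 0.605 excess 0.005 Ftool [ 0.9 -0.3 -1.3]
```

```bash

python3 -m jog '[[102,[0,0,-1],[0,0.3,0]],[102,[0,0,-2],[0,0,0]],[102,[0,0,-4],[0,0,0]],[102,[0,0,-8],[0,0,0]],[102,[0,0,-15],[0,0,0]],[102,[0,0,-25],[0,0,0]],[102,[0,0,-30],[0,0,0]],[102,[-5,0,-30],[0,0,0]],[102,[-15,0,-30],[0,0,0]],[102,[-20,0,-30],[0,0,0]]]'
python3 -m jog '[[102,[-20,0,-30],[0,0,0]],[102,[-20,0,-30],[0,0,0]],[102,[-20,0,-30],[0,0,0]],[102,[-20,0,-30],[0,0,0]],[102,[-15,0,-30],[0,0,0]],[102,[-8,0,-20],[0,0,0]],[102,[-3,0,-8],[0,0,0]],[102,[0,0,0],[0,0,0]],[102,[0,0,0],[0,0,0]],[102,[0,0,0],[0,0,0]]]'
python3 - <<'E'
from h import *
grip(102,1)
E
```

```text
clock: 52.1
eef_pos: [0.5707, 0.196, 0.221]
ee_rot: [-0.164, 0.986, -0.001, -0.008]
contact_force: [1.2, 0.1, -1.9]
grip_width: 0.608
clock: 53.1
eef_pos: [0.6759, 0.2318, 0.4145]
ee_rot: [-0.164, 0.986, 0.001, 0.0]
contact_force: [0.2, -0.2, -1.9]
grip_width: 0.605
53.15 [0.6757 0.2318 0.4144] F [ 0.  -0.1 -1.8] 0.6050847869596484
[[-0.946, -0.323, -0.001], [-0.323, 0.946, 0.001], [0.0, 0.001, -1.0]] [0.33 0.73 1.1  1.94 0.   0.  ]
width 0.6051 excess 0.0051 Ftool [ 0.  -0.1  1.8]
```

```bash

python3 -m jog '[[102,[1,0,-8],[0,-4,0]],[102,[0,0,-16],[0,-7,0]],[102,[-3,0,-19],[0,-8,0]],[102,[-6,0,-18],[0,-8,0]],[102,[-9,0,-17],[0,-8,0]],[102,[-11,0,-16],[0,-8,0]],[102,[-14,0,-14],[0,-8,0]],[102,[-16,0,-12],[0,-8,0]],[102,[-18,0,-9],[0,-8,0]],[102,[-19,0,-7],[0,-8,0]]]'
python3 - <<'E'
from h import *
grip(102,1)
E
```

```text
clock: 54.15
eef_pos: [0.6657, 0.2282, 0.5784]
ee_rot: [-0.129, 0.781, 0.1, 0.602]
contact_force: [1.3, 0.9, -1.8]
grip_width: 0.602
54.2 [0.6637 0.2274 0.5726] F [-1.1 -0.1 -7.1] 0.602816480302712
[[-0.241, -0.323, 0.915], [-0.081, 0.946, 0.313], [-0.967, 0.001, -0.254]] [ 0.33 -0.15 -0.56 -0.15 -0.    0.  ]
width 0.6028 excess 0.0028 Ftool [7.1 0.2 0.8]
```

```bash

python3 -m jog '[[102,[-20,0,-3],[0,-6,0]],[102,[-22,0,0],[0,-8,0]],[102,[-22,0,2],[0,-8,0]],[102,[-22,0,5],[0,-8,0]],[102,[-21,0,8],[0,-8,0]],[102,[-20,0,10],[0,-8,0]],[102,[-18,0,13],[0,-8,0]],[102,[-17,0,15],[0,-8,0]],[102,[-14,0,15],[0,-6,0]],[102,[-5,0,6],[0,-3,0]]]'
python3 -m jog '[[102,[-2,0,2],[0,-1,0]],[102,[-1,0,1],[0,-1,0]],[102,[-1,0,1],[0,0,0]],[102,[-1,0,1],[0,0,0]],[102,[-1,0,1],[0,0,0]],[102,[-1,0,1],[0,0,0]],[102,[-1,0,1],[0,0,0]],[102,[-1,0,1],[0,0,0]],[102,[-1,0,1],[0,0,0]],[102,[-1,0,1],[0,0,0]]]'
python3 - <<'E'
from h import *
grip(102,1);print(proj('top',env.read_state()['eef_pos']))
snap('top','t8.png')
E
```

```text
clock: 55.2
eef_pos: [0.6938, 0.2376, 0.7572]
ee_rot: [-0.058, 0.352, 0.153, 0.921]
contact_force: [0.1, -0.6, -2.0]
grip_width: 0.605
clock: 56.2
eef_pos: [0.695, 0.238, 0.7787]
ee_rot: [-0.057, 0.343, 0.154, 0.925]
contact_force: [-0.1, -0.2, -1.1]
grip_width: 0.606
56.25 [0.6948 0.2379 0.779 ] F [-0.3 -0.1 -1.2] 0.6010923468543744
[[0.717, -0.323, 0.617], [0.246, 0.946, 0.21], [-0.652, 0.001, 0.758]] [ 0.33  0.36 -0.64 -1.86 -0.   -0.  ]
width 0.6011 excess 0.0011 Ftool [ 0.5 -0.  -1.1]
[ 48.17153638 -56.35057224]
```

```bash

python3 -m jog '[[102,[6,0,-7],[0,4,0]],[102,[13,0,-14],[0,6,0]],[102,[15,0,-13],[0,7,0]],[102,[16,0,-11],[0,7,0]],[102,[18,0,-9],[0,7,0]],[102,[19,0,-7],[0,7,0]],[102,[19,0,-5],[0,7,0]],[102,[20,0,-3],[0,7,0]],[102,[20,0,0],[0,7,0]],[102,[20,0,3],[0,7,0]]]'
python3 -m jog '[[102,[19,0,6],[0,7,0]],[102,[18,0,8],[0,8,0]],[102,[17,0,10],[0,8,0]],[102,[16,0,12],[0,8,0]],[102,[14,0,14],[0,8,0]],[102,[12,0,15],[0,8,0]],[102,[10,0,16],[0,8,0]],[102,[8,0,16],[0,7,0]],[102,[5,0,14],[0,6,0]],[102,[2,0,6],[0,4,0]]]'
python3 - <<'E'
from h import *
grip(102,1);plan([.60,-.36,.30],-31)
E
```

```text
clock: 57.3
eef_pos: [0.6809, 0.2333, 0.5732]
ee_rot: [-0.134, 0.806, 0.095, 0.568]
contact_force: [2.8, 1.0, -1.3]
grip_width: 0.601
clock: 58.3
eef_pos: [0.6536, 0.2242, 0.4003]
ee_rot: [-0.164, 0.986, -0.005, -0.031]
contact_force: [1.7, 0.4, -1.7]
grip_width: 0.603
58.35 [0.6549 0.2246 0.395 ] F [ 2.2  2.  -5.4] 0.6048624473516778
[[-0.944, -0.323, -0.068], [-0.323, 0.946, -0.022], [0.072, 0.001, -0.997]] [0.33 0.72 1.02 1.94 0.   0.  ]
width 0.6049 excess 0.0049 Ftool [-3.1  1.2  5.2]
58.35 [0.6549 0.2246 0.395 ] F [ 2.2  2.  -5.4] 0.6048624473516778
[[-0.944, -0.323, -0.068], [-0.323, 0.946, -0.022], [0.072, 0.001, -0.997]] [0.33 0.72 1.02 1.94 0.   0.  ]
turn [-1.74 -3.88 49.84]
shift after turn [-254.  -529.4   95. ]
shift now [ 233.6 -535.6  111.6]
```

```bash

python3 -m jog '[[102,[0,-20,0],[0,-1.5,1.7]],[102,[0,-35,4],[0,-1.5,3]],[102,[1,-42,5],[0,-0.8,3.5]],[102,[1,-42,5],[0,0,3.5]],[102,[1,-42,5],[0,0,3.5]],[102,[1,-42,5],[0,0,3.5]],[102,[1,-42,5],[0,0,3.5]],[102,[1,-42,5],[0,0,3.5]],[102,[1,-42,5],[0,0,3.5]],[102,[1,-42,5],[0,0,3.5]]]'
python3 -m jog '[[102,[1,-42,3],[0,0,3.5]],[102,[1,-42,3],[0,0,3.5]],[102,[1,-42,3],[0,0,3.5]],[102,[1,-35,2],[0,0,3]],[102,[0,-20,0],[0,0,1.7]],[102,[0,0,0],[0,0,0]],[102,[0,0,0],[0,0,0]],[102,[0,0,0],[0,0,0]],[102,[0,0,0],[0,0,0]],[102,[0,0,0],[0,0,0]]]'
python3 - <<'E'
from h import *
plan([.60,-.35,.30],-31)
E
```

```text
clock: 59.35
eef_pos: [0.6822, -0.1651, 0.3451]
ee_rot: [0.126, 0.992, 0.0, 0.011]
contact_force: [0.1, -0.4, -0.9]
grip_width: 0.604
clock: 60.35
eef_pos: [0.6112, -0.3438, 0.3356]
ee_rot: [0.264, 0.964, -0.001, 0.021]
contact_force: [-0.2, -0.1, -1.1]
grip_width: 0.603
60.35 [ 0.6112 -0.3438  0.3356] F [-0.2 -0.1 -1.1] 0.6031060667815681
[[-0.86, 0.509, 0.041], [0.509, 0.861, -0.013], [-0.042, 0.01, -0.999]] [-0.52  0.55  0.55  1.52  0.01  0.02]
turn [0.56 2.38 0.4 ]
shift after turn [  6.4 -11.   35.6]
shift now [  8.  -11.3  35.2]
```

```bash

python3 -m jog '[[102,[4,-5,5],[0.3,1.2,0]],[102,[3,-5,12],[0.3,1.2,0]],[102,[0,-5,20],[0,0,0]],[102,[0,-4,30],[0,0,0]],[102,[0,0,30],[0,0,0]],[102,[0,0,30],[0,0,0]],[102,[0,0,30],[0,0,0]],[102,[0,0,20],[0,0,0]],[102,[0,0,10],[0,0,0]],[102,[0,0,0],[0,0,0]]]'
python3 - <<'E'
from h import *
plan([.60,-.355,.100],-31)
s=snap('scene','s9.png');cv2.imwrite('pics/c9.png',cv2.resize(s[90:240,150:330],None,fx=3,fy=3,interpolation=2))
E
```

```text
clock: 61.35
eef_pos: [0.5922, -0.3546, 0.1318]
ee_rot: [0.262, 0.965, 0.0, -0.009]
contact_force: [0.2, 1.5, -0.8]
grip_width: 0.605
61.35 [ 0.5922 -0.3546  0.1318] F [ 0.2  1.5 -0.8] 0.6047223302198804
[[-0.863, 0.505, -0.017], [0.505, 0.863, 0.005], [0.017, -0.004, -1.0]] [-0.54  0.62  0.13  1.11 -0.   -0.01]
turn [-0.22 -0.97  0.68]
shift after turn [-6.9  3.7 31.8]
shift now [-7.5  3.7 31.6]
```

View pics/c9.png

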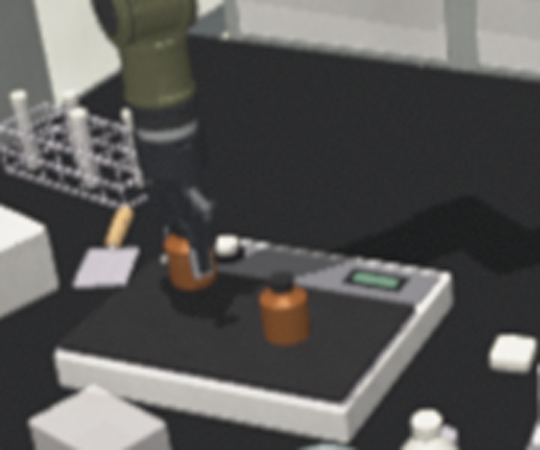

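Jar 3 hangs above the deck at crop (190,262), clear of jar 1 at (285,312). Lowering it gently.

```bash

python3 -m jog '[[102,[-4,2,3],[-0.2,-0.9,0.6]],[102,[-3,2,6],[0,0,0]],[102,[0,0,8],[0,0,0]],[102,[0,0,7],[0,0,0]],[102,[0,0,5],[0,0,0]],[102,[0,0,3],[0,0,0]],[102,[0,0,0],[0,0,0]],[102,[0,0,0],[0,0,0]],[102,[0,0,0],[0,0,0]],[102,[0,0,0],[0,0,0]]]'
python3 - <<'E'
from h import *
plan([.60,-.355,.0905],-31)
E
```

```text
clock: 62.4
eef_pos: [0.6046, -0.3569, 0.1031]
ee_rot: [0.267, 0.964, -0.001, 0.005]
contact_force: [0.4, 0.3, -0.9]
grip_width: 0.604
62.4 [ 0.6046 -0.3569  0.1031] F [ 0.4  0.3 -0.9] 0.6036086059356569
[[-0.857, 0.515, 0.009], [0.514, 0.857, -0.005], [-0.01, -0.0, -1.0]] [-0.53  0.63  0.09  1.02 -0.    0.01]
turn [-0.01  0.6   0.03]
shift after turn [ 5.  -0.8 12.6]
shift now [ 5.1 -0.8 12.6]
```

```bash

python3 -m jog '[[102,[0,0,3],[0,0.6,0]],[102,[0,0,3],[0,0,0]],[102,[0,0,2],[0,0,0]],[102,[0,0,1],[0,0,0]],[102,[0,0,0.5],[0,0,0]],[102,[0,0,0],[0,0,0]],[102,[0,0,0],[0,0,0]],[102,[0,0,0],[0,0,0]],[102,[0,0,0],[0,0,0]],[102,[0,0,0],[0,0,0]]]'
python3 - <<'E'
from h import *
plan([.60,-.355,.0905],-31)
E
```

```text
clock: 63.4
eef_pos: [0.605, -0.3571, 0.0933]
ee_rot: [0.267, 0.964, -0.0, -0.0]
contact_force: [0.0, 0.5, -1.4]
grip_width: 0.603
63.4 [ 0.605  -0.3571  0.0933] F [ 0.   0.5 -1.4] 0.6031741868310238
[[-0.857, 0.515, -0.0], [0.515, 0.857, -0.0], [0.0, -0.0, -1.0]] [-0.53  0.65  0.09  1.01 -0.    0.01]
turn [-0.01 -0.    0.03]
shift after turn [ 5.4 -0.8  2.8]
shift now [ 5.4 -0.8  2.8]
```

```bash

python3 -m jog '[[102,[0,0,1],[0,0,0]],[102,[0,0,0.8],[0,0,0]],[102,[0,0,0.7],[0,0,0]],[102,[0,0,0.5],[0,0,0]],[102,[0,0,0.3],[0,0,0]],[102,[0,0,0],[0,0,0]],[102,[0,0,0],[0,0,0]],[102,[0,0,0],[0,0,0]],[102,[0,0,0],[0,0,0]],[102,[0,0,0],[0,0,0]]]'
python3 - <<'E'
from h import *
grip(102,2)
E
```

```text
clock: 64.4
eef_pos: [0.6051, -0.3572, 0.0903]
ee_rot: [0.267, 0.964, -0.0, 0.0]
contact_force: [-0.9, -0.6, -0.2]
grip_width: 0.605
64.5 [ 0.6052 -0.3572  0.0904] F [0.7 1.2 0.2] 0.6010395575549504
[[-0.857, 0.515, 0.001], [0.515, 0.857, -0.0], [-0.001, -0.0, -1.0]] [-0.53  0.65  0.09  1.01 -0.    0.01]
width 0.6029 excess 0.0029 Ftool [-0.   1.4 -0.2]
```

```bash

python3 -m jog '[[102,[0,0,0.5],[0,0,0]],[102,[0,0,0.3],[0,0,0]],[102,[0,0,0],[0,0,0]],[100,[0,0,0],[0,0,0]],[98,[0,0,0],[0,0,0]],[95,[0,0,0],[0,0,0]],[90,[0,0,0],[0,0,0]],[70,[0,0,0],[0,0,0]],[40,[0,0,0],[0,0,0]],[10,[0,0,0],[0,0,0]]]'
python3 -m jog '[[10,[0,0,-5],[0,0,0]],[0,[0,0,-12],[0,0,0]],[0,[0,0,-20],[0,0,0]],[0,[0,0,-30],[0,0,0]],[0,[0,0,-30],[0,0,0]],[0,[0,0,-20],[0,0,0]],[0,[20,0,-10],[0,0,0]],[0,[40,0,0],[0,0,0]],[0,[40,0,0],[0,0,0]],[0,[20,0,0],[0,0,0]]]'
python3 - <<'E'
from h import *
st()
s=snap('scene','s10.png');t=snap('top','t10.png')
a=cv2.resize(s[140:250,150:330],None,fx=3,fy=3,interpolation=2);b=cv2.resize(t[140:290,380:560],None,fx=2.2,fy=2.2,interpolation=2)
b=cv2.copyMakeBorder(b,0,0,0,a.shape[1]-b.shape[1],0);cv2.imwrite('pics/c10.png',np.vstack([a,b[:260]]))
jars(.06)
E
```

```text
clock: 65.5
eef_pos: [0.6058, -0.3576, 0.0902]
ee_rot: [0.267, 0.964, -0.0, 0.001]
contact_force: [0.2, 0.1, 0.3]
grip_width: 0.961
clock: 66.5
eef_pos: [0.5035, -0.2962, 0.2299]
ee_rot: [0.267, 0.964, -0.002, 0.007]
contact_force: [0.0, 0.1, -0.1]
grip_width: 1.003
66.5 [ 0.5035 -0.2962  0.2299] F [ 0.   0.1 -0.1] 1.0030482369241092
[[-0.857, 0.515, 0.012], [0.515, 0.857, -0.007], [-0.014, -0.0, -1.0]] [-0.53  0.36 -0.04  1.16 -0.    0.01]
top bbox 431 181 26 22 328 centre ray z [ 0.6017 -0.2283  0.105 ]
top bbox 480 181 28 22 366 centre ray z [ 0.6028 -0.3509  0.105 ]
scene bbox 204 180 17 18 254 centre ray z [ 0.6211 -0.3447  0.09  ]
scene bbox 236 185 17 20 266 centre ray z [ 0.6189 -0.2233  0.09  ]
```

View pics/c10.png

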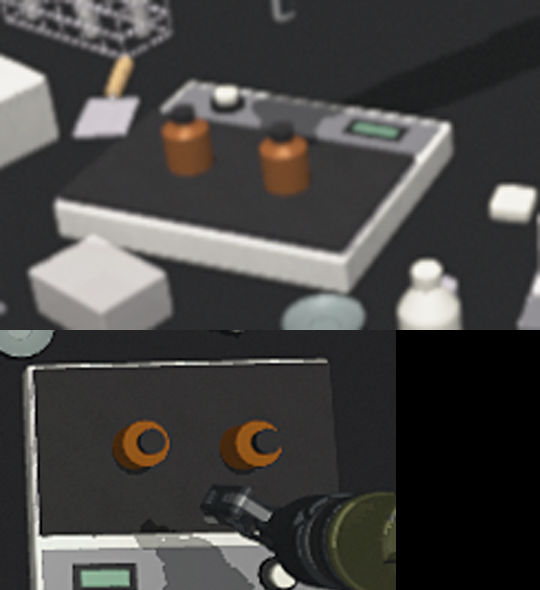

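Both jars stand upright on the deck: top-view crop (142,445) and (252,445). Next is the start button, so I'm triangulating it.

```bash
python3 - <<'E'
from h import *
for f,c,(x,y) in(('t0.png','top',(509,251)),('s10.png','scene',(226,172))):
    im=cv2.imread('pics/'+f); r=im[y-7:y+8,x-9:x+10].min(2); yy,xx=np.nonzero(r>170); print(c,xx.mean()+x-9,yy.mean()+y-7,len(xx)); globals()[c]=(xx.mean()+x-9,yy.mean()+y-7)
A=[];b=[]
for c,p in(('top',top),('scene',scene)):
    o=ray(c,*p,.06);d=ray(c,*p,0.0)-o;d/=np.linalg.norm(d);M=np.eye(3)-np.outer(d,d);A.append(M);b.append(M@o)
x=np.linalg.lstsq(np.vstack(A),np.hstack(b),rcond=None)[0];print(x,ray('top',*top,.06),ray('top',*top,.065))
plan([x[0],x[1],.12],-31)
E
```

```text
top 508.73493975903614 251.3855421686747 83
scene 224.8235294117647 170.73529411764707 34
[ 0.45609396 -0.40050103  0.06360669] [ 0.45608186 -0.40284113  0.06      ] [ 0.45635819 -0.40044412  0.065     ]
66.7 [ 0.5064 -0.298   0.2297] F [ 0.5 -0.1  0.1] 0.9985928083358988
[[-0.857, 0.515, 0.014], [0.515, 0.857, -0.008], [-0.016, -0.0, -1.0]] [-0.53  0.36 -0.04  1.15 -0.    0.01]
turn [-0.    0.94  0.03]
shift after turn [  -9.6 -113.8  109.7]
shift now [  -7.8 -113.8  109.8]
```

```bash

python3 -m jog '[[100,[-2,-20,0],[0,0.9,0]],[200,[-2,-30,0],[0,0,0]],[255,[-2,-30,0],[0,0,0]],[255,[-2,-22,10],[0,0,0]],[255,[-1,-10,20],[0,0,0]],[255,[0,0,25],[0,0,0]],[255,[0,0,25],[0,0,0]],[255,[0,0,15],[0,0,0]],[255,[0,0,5],[0,0,0]],[255,[0,0,0],[0,0,0]]]'
python3 - <<'E'
from h import *
plan([.456,-.401,.090],-31)
E
```

```text
clock: 67.7
eef_pos: [0.4703, -0.416, 0.1279]
ee_rot: [0.267, 0.964, -0.004, 0.008]
contact_force: [0.1, -0.5, -0.4]
grip_width: 0.001
67.7 [ 0.4703 -0.416   0.1279] F [ 0.1 -0.5 -0.4] 0.0011990615030021406
[[-0.857, 0.514, 0.014], [0.514, 0.858, -0.011], [-0.018, -0.002, -1.0]] [-0.72  0.49 -0.11  0.96  0.   -0.18]
turn [-0.14  1.    0.05]
shift after turn [20.   5.5 37.9]
shift now [20.6  5.6 37.6]
```

```bash

python3 -m jog '[[255,[10,3,5],[0,1,0]],[255,[10,2.5,10],[0,0,0]],[255,[0,0,10],[0,0,0]],[255,[1,0,6],[0,0,0]],[255,[1,0,3],[0,0,0]],[255,[0,0,0],[0,0,0]],[255,[0,0,0],[0,0,0]],[255,[0,0,0],[0,0,0]],[255,[0,0,0],[0,0,0]],[255,[0,0,0],[0,0,0]]]'
python3 - <<'E'
from h import *
plan([.456,-.401,.081],-31)
s=snap('scene','s11.png');cv2.imwrite('pics/c11.png',cv2.resize(s[120:220,170:330],None,fx=4,fy=4,interpolation=2))
E
```

```text
clock: 68.7
eef_pos: [0.4581, -0.4025, 0.0967]
ee_rot: [0.266, 0.964, -0.003, 0.003]
contact_force: [0.6, 0.4, 0.2]
grip_width: 0.001
68.7 [ 0.4581 -0.4025  0.0967] F [0.6 0.4 0.2] 0.000802950081119796
[[-0.858, 0.514, 0.004], [0.514, 0.858, -0.007], [-0.007, -0.004, -1.0]] [-0.72  0.49 -0.19  0.88 -0.   -0.18]
turn [-0.24  0.42  0.09]
shift after turn [ 2.6  0.2 15.7]
shift now [ 2.7  0.3 15.7]
```

View pics/c11.png

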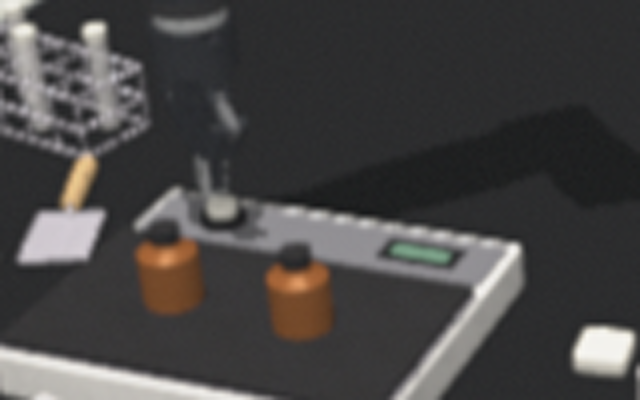

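The shut fingers are just above the button cap (tips about (212,195), cap (222,208)). Pressing in small steps.

```bash

python3 -m jog '[[255,[2,0,5],[-0.2,0.4,0]],[255,[0,0,4],[0,0,0]],[255,[0,0,3],[0,0,0]],[255,[0,0,2],[0,0,0]],[255,[0,0,1],[0,0,0]],[255,[0,0,0],[0,0,0]],[255,[0,0,0],[0,0,0]],[255,[0,0,0],[0,0,0]],[255,[0,0,0],[0,0,0]],[255,[0,0,0],[0,0,0]]]'
python3 - <<'E'
from h import *
plan([.456,-.401,.075],-31)
E
```

```text
clock: 69.75
eef_pos: [0.4568, -0.4019, 0.0826]
ee_rot: [0.266, 0.964, -0.001, 0.001]
contact_force: [-0.8, 0.1, 3.5]
grip_width: -0.0
69.75 [ 0.4568 -0.4019  0.0826] F [-0.8  0.1  3.5] -0.0002421297350928575
[[-0.858, 0.514, 0.002], [0.514, 0.858, -0.002], [-0.002, -0.001, -1.0]] [-0.72  0.51 -0.21  0.85 -0.   -0.18]
turn [-0.04  0.13  0.1 ]
shift after turn [1.2 0.3 7.6]
shift now [1.2 0.4 7.6]
```

```bash

python3 -m jog '[[255,[0,0,2],[0,0,0]],[255,[0,0,2],[0,0,0]],[255,[0,0,2],[0,0,0]],[255,[0,0,1],[0,0,0]],[255,[0,0,1],[0,0,0]],[255,[0,0,1],[0,0,0]],[255,[0,0,1],[0,0,0]],[255,[0,0,1],[0,0,0]],[255,[0,0,1],[0,0,0]],[255,[0,0,1],[0,0,0]]]'
python3 - <<'E'
from h import *
plan([.456,-.401,.075],-31)
E
```

```text
clock: 70.75
eef_pos: [0.4568, -0.4019, 0.081]
ee_rot: [0.266, 0.964, -0.002, 0.004]
contact_force: [-2.1, 1.6, 10.6]
grip_width: 0.003
70.75 [ 0.4568 -0.4019  0.081 ] F [-2.1  1.6 10.6] 0.0030836478566351384
[[-0.858, 0.514, 0.006], [0.514, 0.858, -0.006], [-0.009, -0.002, -1.0]] [-0.72  0.51 -0.21  0.84 -0.   -0.18]
turn [-0.12  0.5   0.09]
shift after turn [1.2 0.4 6. ]
shift now [1.2 0.4 6. ]
```

```bash

python3 -m jog '[[255,[1,0,2],[0,0.4,0]],[255,[0,0,2],[0,0,0]],[255,[0,0,2],[0,0,0]],[255,[0,0,2],[0,0,0]],[255,[0,0,2],[0,0,0]],[255,[0,0,2],[0,0,0]],[255,[0,0,2],[0,0,0]],[255,[0,0,2],[0,0,0]],[255,[0,0,2],[0,0,0]],[255,[0,0,2],[0,0,0]]]'
python3 - <<'E'
from h import *
st()
im=snap('scene','s12.png');cv2.imwrite('pics/c12.png',np.hstack([cv2.resize(cv2.imread('pics/'+f)[150:190,205:245],None,fx=9,fy=9,interpolation=2) for f in('s11.png','s12.png')]))
E
```

```text
clock: 71.75
eef_pos: [0.4567, -0.4019, 0.0808]
ee_rot: [0.266, 0.964, -0.004, 0.006]
contact_force: [-3.7, 3.8, 16.5]
grip_width: -0.001
71.75 [ 0.4567 -0.4019  0.0808] F [-3.7  3.8 16.5] -0.0009599196670840015
[[-0.858, 0.514, 0.01], [0.513, 0.858, -0.011], [-0.014, -0.004, -1.0]] [-0.72  0.5  -0.22  0.83 -0.   -0.18]
```

View pics/c12.png

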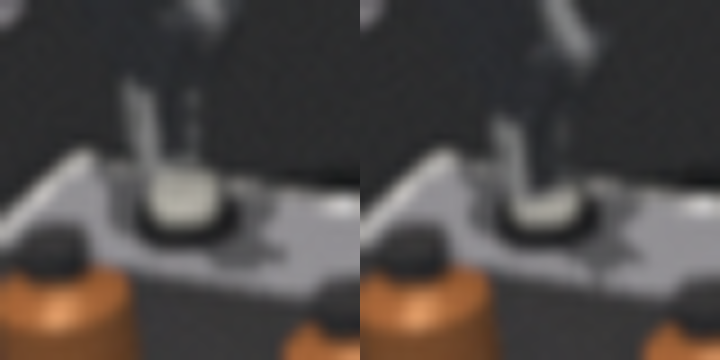

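The cap has visibly sunk into its housing and holds firm at 16.5 N, so the button is fully down. Retracting straight up for a last check.

```bash

python3 -m jog '[[255,[0,0,-5],[0,0,0]],[255,[0,0,-10],[0,0,0]],[255,[0,0,-20],[0,0,0]],[255,[0,0,-30],[0,0,0]],[255,[0,0,-40],[0,0,0]],[255,[20,0,-40],[0,0,0]],[255,[40,0,-20],[0,0,0]],[255,[40,0,0],[0,0,0]],[255,[20,0,0],[0,0,0]],[255,[0,0,0],[0,0,0]]]'
python3 - <<'E'
from h import *
st()
t=snap('top','t13.png');s=snap('scene','s13.png');jars(.06)
cv2.imwrite('pics/c13.png',np.vstack([cv2.resize(s[130:270,160:480],(640,280),interpolation=2),cv2.resize(t[150:300,140:560],(640,228),interpolation=2)]))
E
```

```text
clock: 72.8
eef_pos: [0.3496, -0.3371, 0.2487]
ee_rot: [0.266, 0.964, -0.004, 0.005]
contact_force: [0.1, -0.2, 0.2]
grip_width: -0.003
72.8 [ 0.3496 -0.3371  0.2487] F [ 0.1 -0.2  0.2] -0.003268252324803787
[[-0.858, 0.513, 0.008], [0.513, 0.858, -0.01], [-0.012, -0.004, -1.0]] [-0.77  0.18 -0.24  1.14 -0.   -0.23]
top bbox 431 181 26 22 326 centre ray z [ 0.6017 -0.2283  0.105 ]
top bbox 480 181 28 22 362 centre ray z [ 0.6028 -0.3509  0.105 ]
scene bbox 204 180 17 18 252 centre ray z [ 0.6211 -0.3447  0.09  ]
scene bbox 236 186 17 19 263 centre ray z [ 0.6216 -0.2218  0.09  ]
```

View pics/c13.png

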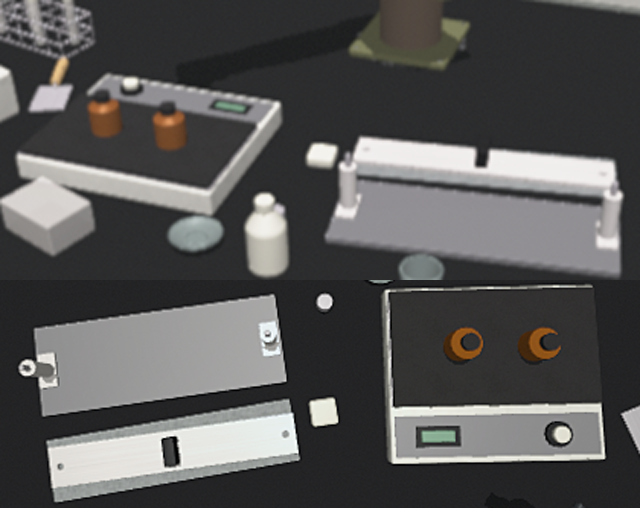

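The jars stand on the deck at (465,344) and (540,344), the cover lies on the mat, the button is up again and the bystanders are in place. Handing in.

```bash
python3 -c "
from station import env
print(env.hand_in())"
```

```text
the job is handed in; nothing more can be done
None
```

I completed every step of the task and handed the job in at about 73 s on the robot's clock; no verdict is reported.

- **Cover:** I lifted it straight up and level off the dowels and laid it on the mat, handle up and lengthwise. The last picture shows it still there.
- **Jars:** Only jars 1 and 3 were present; place 2 was empty. Jar 3 was knocked about 55 mm towards the robot partway through, so I located it again before gripping it.
- **Mixing:** I turned jar 1 to about 143° from upright and jar 3 to about 139° and held each there. I then set both on the deck with a touch-down force of about 1–2 N.
- **Button:** I pressed it until it stopped moving, at 16.5 N. The picture showed the cap sunk into its housing. It is up again now.

**Final checks:** Both jars stand upright near (0.605, −0.23) and (0.605, −0.36). The weight, timer, dish and bottle look unmoved, and the arm is clear with no contact force.

**Not confirmed or in disagreement:**
- **Turn angles:** Both jars were out of camera view while upside down, so those angles come from the tool pose and assume no slip in the grip. Neither jar showed any slip afterwards.
- **Grip force:** It could not be measured. I kept it light by closing only about one count past first contact.
- **Jar positions:** The two cameras disagreed by up to about 20 mm on the raw blob positions. For the jars in the carrier, fitting the jar's outline in both views brought that within about 4 mm.
- **Button height:** Contact came a few millimetres higher than I had measured.

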